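# Charge the battery packs at the desk

### The arm

A 6-joint arm with a two-finger parallel gripper is mounted at the origin on the work surface. World frame = base frame: x ahead of the robot, y to its left, z up, the work surface at z = 0. Lengths are in m, angles in rad, forces in N, time in s.
With the tool pointing down it reaches from about 0.275 to 0.725 m from the base axis. Payload 5.6 kg.
Tool frame: the origin (TCP) lies at the very end of the fingers, on their centre line; the grasp point (between the pads) lies 19 mm behind it (ctrl.grip_depth is the z of the grasp point in the tool frame, in m); z points along the fingers, y is the line along which they close (so a half turn about z gives the same grasp; the last joint's range is limited). The gripper opens to 85 mm and grips with 20 to 120 N. Pads are 22 mm wide; open, the fingers measure 114 mm over their backs; the gripper's body (76 mm by 85 mm) begins 54 mm behind the grasp point. The pads swing forward as they close: fully open they stand 13 mm farther back than shut.
Start: joints at [-1.042, 0.255, 0.108, 0, -1.424, -0.285], TCP at [0.133, -0.534, 0.231] pointing down, gripper open.
Joint ranges: [-2.95, 2.95], [-1.21, 1.97], [-1.09, 1.5], [-2.87, 1.71], [-2.94, -0.07], [-3.05, 3.05]. Speed limits (rad/s): [2.57, 2.57, 3.14, 3.14, 3.14, 3.14].

### API

Orientations are given as a unit quaternion [x, y, z, w].
In Python, from workcell import ctrl gives the robot as it stands.
- The arm moves only by the tool step_arm, never from a script. Its argument "increments" is a list of rows, each an object with "dp": the shift along the tool's x, y, z in mm, a list of three; "rot": the turn, a rotation vector about the tool's x, y, z in rad, a list of three. In form: [{"dp": [dx, dy, dz], "rot": [wx, wy, wz]}, ...]. A call has 1 to 20 rows; each row is the pose to reach, as a shift and turn from the pose commanded when the call began, along the tool's axes at that moment; what a row does not reach only later rows make up. A row lasts 1/12 s, in which the tool goes at most 41.7 mm and 7.16 degrees, less where a joint would pass 70% of its speed; a pose out of reach is approached as far as the arm can. A call with a gripper value outside its range is refused whole. "fingers" is the finger opening in mm, from 0 to 85.4, set as the call begins (left out, the last holds). The fingers move at their own pace and stop on an object; the grip force is fixed at half the most. Time passes only in rows, so rows that repeat a pose let the fingers close. It gives the time, the measured TCP pose, the force, the opening and the grip force at its end, in the units of the state.
- ctrl.get_state(): the state, without advancing time (a new reading comes with each control period).
- ctrl.capture(name): name is "scene" or "top" or "wrist"; returns a dict with "color" (400x640x3 uint8, red, green, blue), "vertical_fov" (degrees; the focal length in pixels is half the picture's height over the tangent of half this angle, whatever the lens; pixels are square), "cx", "cy" (the principal point, pixels), "R" (3x3) and "t" (3): a world point X has camera coordinates R X + t; the wrist camera has in their place "tool_from_camera" (4x4, takes a point from camera to tool coordinates, whose origin is the TCP and whose axes are the flange's). Camera axes: x right, y down, z forward; pixel columns grow to the right and rows downward; lengths in m; the calibration is good to about 2 mm. The wrist camera is an equidistant fisheye: a pixel r from the principal point sees the ray r / f radians off the axis. A picture is of the moment at which its call begins: read the wrist's pose just before it. There is no depth.
- ctrl.job_done(): hands the job in; it is judged then, once.
Trained networks look in the newest picture that a camera, given by its name, has taken for a name from the list of things; names that differ only in an ending like _2 or _b are one class to them, and where a whole thing is asked for, a point or a joint stands for the part that bears it (a point fixed in the world has none). Each returns a list of dicts, best first, with "p" (0 to 1); they miss things now and then, are a little off and sometimes report something else, mostly with a low value. They report only what shows in the picture. A call takes as long as a camera call.
- ctrl.look_for(label, camera): "extent" ([left, top, width, height] in pixels, round what is visible of it).
The state is a dict: "clock": time; "joints": joint angles; "qvel": joint speeds; "joint_efforts": joint torques, N m; "ee_pos": TCP position; "tcp_rot": TCP orientation; "force": force on the tool from outside, world axes, zero at the start; "moment": the same for the moment, N m; "width": finger opening in m; "gripper_force": force on a finger pad.
Only numpy, scipy, OpenCV 4.12 (cv2) and the standard library are available. Lean on these libraries where they do the work, as an engineer would, in place of code of your own. Each camera call takes 0.05 s, during which the arm holds its last target. There are 200 camera calls.

### The job

Get the battery packs charging: swing the lamp well clear of the charging dock by the knob on its head, then lay each battery pack on the desk flat in a bay of the dock, one to a bay. Press all three bay covers down until they click and stay shut, those of empty bays too, and only then press the dock's three keys one at a time, fully down: the small, then the medium, then the large one. Leave the coffee cup, mouse and drink can where they stand.

Things in the scene. Friction and masses are not known exactly. Their poses are not given: they have to be found in the camera images.
- dock_centre (a point): Charging dock, a white box fixed to the desk, its flat deck 25 mm high. This point lies on the deck at the centre of the middle bay; the deck reaches 115 mm from it to -x (front, robot's side), 67 mm to +x (back, hinges), 135 mm to either side. Axes: x front to back, y along the row of bays, z up. The lamp is clear when its knob is over 200 mm away horizontally.
- cover0 (a joint): Angle of bay 0's cover, rad: 0 shut (plate level), 2.1 fully open, leaning back past upright. All three covers are alike: a grey plate 50 mm wide, 3 mm thick, its underside on the hinge axis when shut, that reaches 87 mm from the hinge to the free edge, where a 32 mm lip is turned down (towards the robot when open).
- cover1 (a joint): Angle of bay 1's cover, as cover 0. A weak spring (under 1 N at the edge) holds each cover open and reopens it if it is let go before it clicks. To shut it, push it over from behind towards -x, then press down near the free edge, some 74 mm from the hinge.
- cover2 (a joint): Angle of bay 2's cover, as cover 0. Over the last 11 mm of the edge's travel a sprung catch in front of the lip resists with up to about 9 N, then snaps over and holds the cover at 0 (below 0.05 is shut). It cannot shut over a pack that is not flat in its bay.
- bay0 (a point): Centre of the leftmost (+y) bay, 15 mm above its floor, where a loaded pack's centre belongs. The bay is a pocket on the deck, inside 54 (x) by 44 (y) mm, its rim 4 mm thick and 10 mm high; axes as the dock's; bays 78 mm apart. The hinge axis of cover 0 runs along y on a post 48 mm behind (+x) this point and 29 mm above it.
- bay1 (a point): Centre of the middle bay, 15 mm above its floor, where a loaded pack's centre belongs. The bay is a pocket on the deck, inside 54 (x) by 44 (y) mm, its rim 4 mm thick and 10 mm high; axes as the dock's; bays 78 mm apart. The hinge axis of cover 1 runs along y on a post 48 mm behind (+x) this point and 29 mm above it.
- bay2 (a point): Centre of the rightmost (-y) bay, 15 mm above its floor, where a loaded pack's centre belongs. The bay is a pocket on the deck, inside 54 (x) by 44 (y) mm, its rim 4 mm thick and 10 mm high; axes as the dock's; bays 78 mm apart. The hinge axis of cover 2 runs along y on a post 48 mm behind (+x) this point and 29 mm above it.
- pack0_c (a point): Centre of a loose dark battery pack with a pale band: 46 (x, length) by 36 (y) by 30 (z) mm, 90 g or so, lying flat on the desk to the robot's right (its centre then 15 mm up). All packs are alike and any bay will do, length along the dock's x, either way round. Two or three of them are there.
- pack1_c (a point): Centre of a loose dark battery pack with a pale band: 46 (x, length) by 36 (y) by 30 (z) mm, 90 g or so, lying flat on the desk to the robot's right (its centre then 15 mm up). All packs are alike and any bay will do, length along the dock's x, either way round. Two or three of them are there.
- pack2_c (a point): Centre of a loose dark battery pack with a pale band: 46 (x, length) by 36 (y) by 30 (z) mm, 90 g or so, lying flat on the desk to the robot's right (its centre then 15 mm up). All packs are alike and any bay will do, length along the dock's x, either way round. Two or three of them are there.
- key0_top (a point): Top centre of the small white round push key (14 mm across), one of three on the front strip of the deck, 90 mm in front of the bays' centre line, 85 mm apart; which is where varies. Its top sinks as it is pressed.
- key0 (a joint): Travel of the small key, m: 0 up, 0.006 fully down (takes about 4 N; springs back). It counts as pressed beyond 0.004.
- key1_top (a point): Top centre of the medium white round push key (22 mm across), one of three on the front strip of the deck, 90 mm in front of the bays' centre line, 85 mm apart; which is where varies. Its top sinks as it is pressed.
- key1 (a joint): Travel of the medium key, m: 0 up, 0.006 fully down (takes about 4 N; springs back). It counts as pressed beyond 0.004.
- key2_top (a point): Top centre of the large white round push key (32 mm across), one of three on the front strip of the deck, 90 mm in front of the bays' centre line, 85 mm apart; which is where varies. Its top sinks as it is pressed.
- key2 (a joint): Travel of the large key, m: 0 up, 0.006 fully down (takes about 4 N; springs back). It counts as pressed beyond 0.004.
- lamp_knob (a point): Centre (half-way up) of an upright rubber knob, 18 mm across, 40 mm tall, on the lamp head, a 96 mm dark disc whose top is 20 mm lower. A level bar joins it to a pivot (vertical axis) on a fixed post behind the dock, 220 mm from here along this point's x and 240 mm along its y. It swings clockwise seen from above (to the robot's left) by up to 0.9 rad, takes about 1 N at the knob and stays where left.
- coffee: Bystander: paper coffee cup, 84 mm across, 115 mm tall; origin at the centre of its underside.
- mouse: Bystander: white computer mouse, 100 by 58 by 33 mm; origin at the centre of its underside.
- drink: Bystander: drink can, 56 mm across, 130 mm tall; origin at the centre of its underside.

How it is judged:
On the way, in this order (a step that is already met when the one before it is completed fails the run):
1. the lamp head is swung clear of the dock (horizontal distance between lamp_knob and dock_centre above 0.2 m), for 0.2 s.
2. every pack lies in a bay and all three covers are held shut with nothing touching them ((distance between pack0_c and bay0 below 0.013 m or distance between pack0_c and bay1 below 0.013 m or distance between pack0_c and bay2 below 0.013 m) and (distance between pack1_c and bay0 below 0.013 m or distance between pack1_c and bay1 below 0.013 m or distance between pack1_c and bay2 below 0.013 m) and (distance between pack2_c and bay0 below 0.013 m or distance between pack2_c and bay1 below 0.013 m or distance between pack2_c and bay2 below 0.013 m) and value of joint each of cover0, cover1, cover2 below 0.05 rad and contact force between each of cover0, cover1, cover2 and the fingers below 0.1 N), for 0.2 s.
3. the small key is pressed (value of joint key0 above 0.004 m and value of joint each of key1, key2 below 0.002 m and value of joint each of cover0, cover1, cover2 below 0.05 rad), for 0.05 s.
4. the medium key is pressed (value of joint key1 above 0.004 m and value of joint each of key0, key2 below 0.002 m and value of joint each of cover0, cover1, cover2 below 0.05 rad), for 0.05 s.
5. the large key is pressed (value of joint key2 above 0.004 m and value of joint each of key0, key1 below 0.002 m and value of joint each of cover0, cover1, cover2 below 0.05 rad), for 0.05 s.
At the end, for the whole second after the job is handed in: The lamp knob is more than 200 mm from the dock's centre horizontally, every pack present lies with its centre within 13 mm of a bay's centre, all three covers are latched below 0.05 rad and all keys are up (horizontal distance between lamp_knob and dock_centre above 0.2 m and (distance between pack0_c and bay0 below 0.013 m or distance between pack0_c and bay1 below 0.013 m or distance between pack0_c and bay2 below 0.013 m) and (distance between pack1_c and bay0 below 0.013 m or distance between pack1_c and bay1 below 0.013 m or distance between pack1_c and bay2 below 0.013 m) and (distance between pack2_c and bay0 below 0.013 m or distance between pack2_c and bay1 below 0.013 m or distance between pack2_c and bay2 below 0.013 m) and value of joint each of cover0, cover1, cover2 below 0.05 rad and value of joint each of key0, key1, key2 below 0.002 m); the robot touches nothing.
It fails at once if the coffee is moved more than 40 mm (distance of coffee from where it was at the start of the episode above 0.04 m).
It fails at once if the mouse is moved more than 40 mm (distance of mouse from where it was at the start of the episode above 0.04 m).
It fails at once if the drink is moved more than 40 mm (distance of drink from where it was at the start of the episode above 0.04 m).
It fails at once if a key is pressed down by the gripper while a cover is open (((value of joint key0 above 0.004 m and contact force between key0 and the fingers above 1 N) or (value of joint key1 above 0.004 m and contact force between key1 and the fingers above 1 N) or (value of joint key2 above 0.004 m and contact force between key2 and the fingers above 1 N)) and value of joint any of cover0, cover1, cover2 above 0.15 rad).
It fails at once if two keys are down together ((value of joint each of key0, key1 above 0.004 m and contact force between key0 and the fingers above 0.5 N) or (value of joint each of key0, key2 above 0.004 m and contact force between key0 and the fingers above 0.5 N) or (value of joint each of key1, key0 above 0.004 m and contact force between key1 and the fingers above 0.5 N) or (value of joint each of key1, key2 above 0.004 m and contact force between key1 and the fingers above 0.5 N) or (value of joint each of key2, key0 above 0.004 m and contact force between key2 and the fingers above 0.5 N) or (value of joint each of key2, key1 above 0.004 m and contact force between key2 and the fingers above 0.5 N)).
Of pack0, pack1, pack2 only 2 to 3 are there at a start; the rules pass over those that are not, and their reading is None.
At some moment in a run one of pack0, pack1, pack2 may be knocked a few centimetres aside while the robot is not near it.
Once in a run the grip may slacken for a moment while it holds something.
It also fails if it takes over 210 s, if anything falls off the work surface, if the arm or the gripper's body presses on something with over 40 N, if the wrist force passes 120 N, or if a joint passes its speed limit or range.

## Working session

There is one attempt and no reset: what is moved stays moved. The work goes in short steps, Python scripts to look and compute and a tool call to move; the robot and the scene stay as the last step left them, time stands still between calls to the robot, and variables do not carry over. Pictures are saved under pics/ and viewed, at most 14 in all, crops included, and the job is handed in when it is done.

Besides the shell and the picture viewer there is one more tool, called after "Emit:" as name([rows], argument=value, ...), one row to a line, values as JSON. step_arm: Moves the arm, as the interface text tells. Its arguments: {"type":"object","properties":{"increments":{"type":"array","items":{"type":"object","properties":{"dp":{"type":"array","items":{"type":"number"}},"rot":{"type":"array","items":{"type":"number"}}}}},"fingers":{"type":"number"}},"required":["increments"]}

```bash
mkdir -p pics; ls; python3 - <<'E'
from workcell import ctrl
import cv2,numpy as np
s=ctrl.get_state();print({k:np.round(v,3) for k,v in s.items()})
for n in ["scene","top"]:
    c=ctrl.capture(n);cv2.imwrite(f"pics/{n}0.png",c["color"][:,:,::-1])
    print(n,c["vertical_fov"],c["cx"],c["cy"],np.round(c["R"],4).tolist(),np.round(c["t"],4))
    for l in ["dock_centre","pack0_c","key0","key1","key2","lamp_knob","coffee","mouse","drink","cover0","bay0"]:
        try: print(l,[(np.round(d["extent"]).tolist(),round(d["p"],2)) for d in ctrl.look_for(l,n)][:5])
        except Exception as e: print(l,e)
E
```

```text
pics
{'clock': np.float64(0.0), 'joints': array([-1.042,  0.256,  0.107, -0.   , -1.424, -0.285]), 'qvel': array([ 0.001,  0.   , -0.   ,  0.   ,  0.   ,  0.001]), 'joint_efforts': array([-2.0000e-03, -3.8663e+01,  2.3794e+01,  5.3650e+00, -6.0000e-03,
       -0.0000e+00]), 'ee_pos': array([ 0.133, -0.533,  0.23 ]), 'tcp_rot': array([-0.122,  0.993,  0.001, -0.   ]), 'force': array([ 0.334,  0.258, -0.033]), 'moment': array([-0.008,  0.034,  0.055]), 'gripper_force': np.float64(0.0), 'width': np.float64(0.086)}
scene 48.88535084178814 314.48880843595043 199.69800705108307 [[-1.0, -0.0012, 0.0062], [-0.0032, 0.9463, -0.3234], [-0.0055, -0.3234, -0.9462]] [0.5277 0.0284 1.1224]
dock_centre [([255.0, 147.0, 104.0, 130.0], 0.89)]
pack0_c [([345.0, 89.0, 25.0, 22.0], 0.59), ([257.0, 216.0, 23.0, 33.0], 0.53)]
key0 [([339.0, 210.0, 9.0, 13.0], 0.6)]
key1 [([339.0, 210.0, 9.0, 13.0], 0.6)]
key2 [([339.0, 210.0, 9.0, 13.0], 0.6)]
lamp_knob []
coffee [([392.0, 314.0, 42.0, 41.0], 0.79), ([262.0, 180.0, 25.0, 36.0], 0.29)]
mouse [([226.0, 127.0, 41.0, 20.0], 0.84)]
drink [([298.0, 373.0, 28.0,
[... 583 characters left out ...]
[332.0, 150.0, 14.0, 20.0], 0.45), ([297.0, 143.0, 22.0, 21.0], 0.42)]
key1 [([328.0, 213.0, 5.0, 7.0], 0.48), ([332.0, 150.0, 14.0, 20.0], 0.45), ([297.0, 143.0, 22.0, 21.0], 0.42)]
key2 [([328.0, 213.0, 5.0, 7.0], 0.48), ([332.0, 150.0, 14.0, 20.0], 0.45), ([297.0, 143.0, 22.0, 21.0], 0.42)]
lamp_knob [([248.0, 71.0, 90.0, 134.0], 0.68)]
coffee [([218.0, 255.0, 35.0, 29.0], 0.74)]
mouse [([396.0, 122.0, 23.0, 32.0], 0.69)]
drink [([189.0, 184.0, 30.0, 22.0], 0.66), ([330.0, 147.0, 18.0, 24.0], 0.46)]
cover0 [([351.0, 152.0, 27.0, 24.0], 0.82), ([438.0, 222.0, 14.0, 15.0], 0.69), ([328.0, 148.0, 19.0, 23.0], 0.63), ([299.0, 145.0, 18.0, 18.0], 0.53)]
bay0 [([285.0, 145.0, 98.0, 86.0], 0.7)]
```

```bash
python3 - <<'E'
import cv2
a=cv2.imread("pics/scene0.png");b=cv2.imread("pics/top0.png")
cv2.imwrite("pics/scene0c.png",cv2.resize(a[60:400,180:460],None,fx=1.75,fy=1.75))
cv2.imwrite("pics/top0c.png",cv2.resize(b[50:300,170:490],None,fx=2.4,fy=2.4,interpolation=cv2.INTER_CUBIC))
E
```

```text
(no output)
```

View pics/scene0c.png

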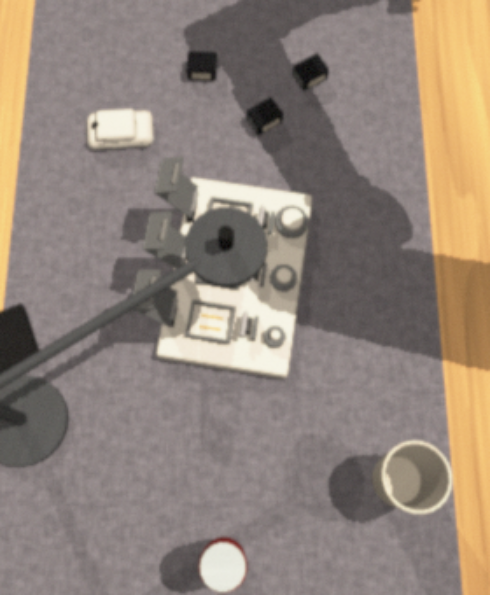

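View pics/top0c.png

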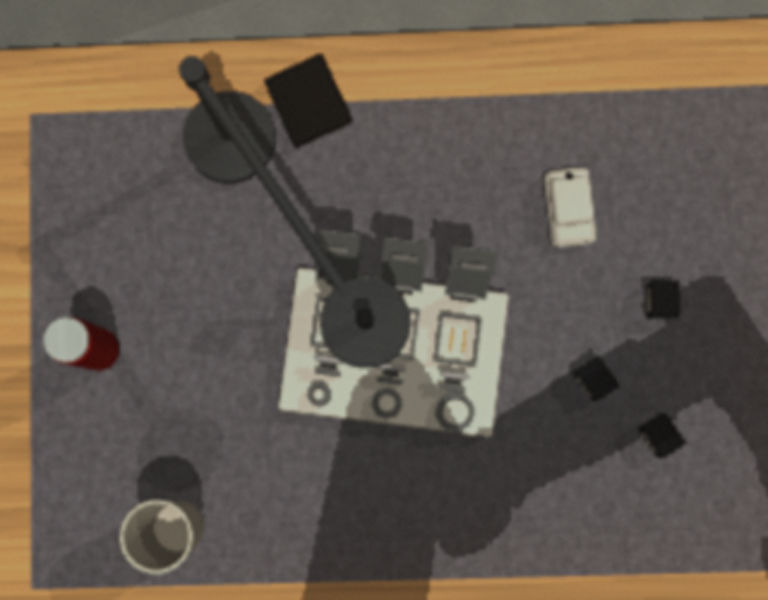

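The pictures show three packs on the right (scene crop 202,66; 312,72; 265,116). The keys from left to right are small, medium and large. The lamp head is over the middle of the dock, with its knob at top crop (364,312), and the dock is slightly yawed.

```bash
cat > h.py <<'E'
from workcell import ctrl
import cv2,numpy as np
from scipy.spatial.transform import Rotation as Ro
def ray(c,u,v):
    f=200/np.tan(np.radians(c["vertical_fov"])/2)
    d=np.array([(u-c["cx"])/f,(v-c["cy"])/f,1])
    return -c["R"].T@c["t"], c["R"].T@d
def at_z(c,u,v,z):
    o,d=ray(c,u,v);return o+d*(z-o[2])/d[2]
def tri(rs):
    A=sum(np.eye(3)-np.outer(d,d)/(d@d) for o,d in rs);b=sum((np.eye(3)-np.outer(d,d)/(d@d))@o for o,d in rs)
    return np.linalg.solve(A,b)
def sc(p):return 180+p[0]/1.75,60+p[1]/1.75
def tc(p):return 170+p[0]/2.4,50+p[1]/2.4
def tool(p,s=None):
    "world point -> shift in tool axes, mm"
    s=s or ctrl.get_state();return np.round(Ro.from_quat(s["tcp_rot"]).inv().apply(np.array(p)-s["ee_pos"])*1000,1)
def wpix(c,s,u,v,z):
    "wrist fisheye pixel -> world at height z"
    f=200/np.tan(np.radians(c["vertical_fov"])/2);x,y=u-c["cx"],v-c["cy"];r=np.hypot(x,y);th=r/f
    d=np.array([np.sin(th)*x/max(r,1e-9),np.sin(th)*y/max(r,1e-9),np.cos(th)]);T=np.array(c["tool_from_camera"])
    R=Ro.from_quat(s["tcp_rot"]);o=s["ee_pos"]+R.apply(T[:3,3]);d=R.apply(T[:3,:3]@d);return o+d*(z-o[2])/d[2]
def wproj(c,s,X):
    f=200/np.tan(np.radians(c["vertical_fov"])/2);T=np.linalg.inv(np.array(c["tool_from_camera"]))
    p=T[:3,:3]@Ro.from_quat(s["tcp_rot"]).inv().apply(np.array(X)-s["ee_pos"])+T[:3,3];r=np.hypot(p[0],p[1]);th=np.arctan2(r,p[2])
    return c["cx"]+f*th*p[0]/r,c["cy"]+f*th*p[1]/r
E
python3 - <<'E'
from h import *
S=ctrl.capture("scene");T=ctrl.capture("top");r=lambda x:np.round(x,3)
print("knob top",r(tri([ray(S,*sc((226,230))),ray(T,*tc((364,303)))])))
for k,p in dict(c1=(298,268),c2=(508,292),c3=(492,436),c4=(280,410)).items(): print(k,r(at_z(T,*tc(p),.025)))
for k,p in dict(c2=(193,180),c3=(312,195),c4=(287,376),c1=(157,357)).items(): print("s",k,r(at_z(S,*sc(p),.025)))
for k,p in dict(a=(660,297),b=(597,378),c=(663,436)).items(): print(k,r(at_z(T,*tc(p),.03)))
for k,p in dict(a=(202,62),b=(265,113),c=(311,70)).items(): print("s",k,r(at_z(S,*sc(p),.03)))
print("post",r(at_z(T,*tc((193,70)),.2)),r(at_z(T,*tc((228,137)),.01)), "can",r(at_z(T,*tc((66,340)),.13)),"cup",r(at_z(T,*tc((157,537)),.115)))
c=ctrl.capture("wrist");print(c["vertical_fov"],c["cx"],c["cy"],r(c["tool_from_camera"]).tolist())
cv2.imwrite("pics/w0.png",c["color"][:,:,::-1])
E
```

```text
knob top [0.547 0.049 0.282]
c1 [0.637 0.135 0.025]
c2 [ 0.598 -0.129  0.025]
c3 [ 0.418 -0.102  0.025]
c4 [0.458 0.162 0.025]
s c2 [ 0.59  -0.12   0.025]
s c3 [ 0.416 -0.097  0.025]
s c4 [0.458 0.168 0.025]
s c1 [0.634 0.143 0.025]
a [ 0.584 -0.316  0.03 ]
b [ 0.486 -0.233  0.03 ]
c [ 0.412 -0.311  0.03 ]
s a [ 0.58  -0.317  0.03 ]
s b [ 0.483 -0.228  0.03 ]
s c [ 0.411 -0.303  0.03 ]
post [0.83  0.229 0.2  ] [0.815 0.223 0.01 ] can [0.544 0.396 0.13 ] cup [0.314 0.297 0.115]
65.70646984690485 317.8212999204264 195.16685108499368 [[0.001, -0.947, -0.321, 0.084], [1.0, 0.001, -0.0, -0.002], [0.0, -0.321, 0.947, -0.142], [0.0, 0.0, 0.0, 1.0]]
```

View pics/w0.png

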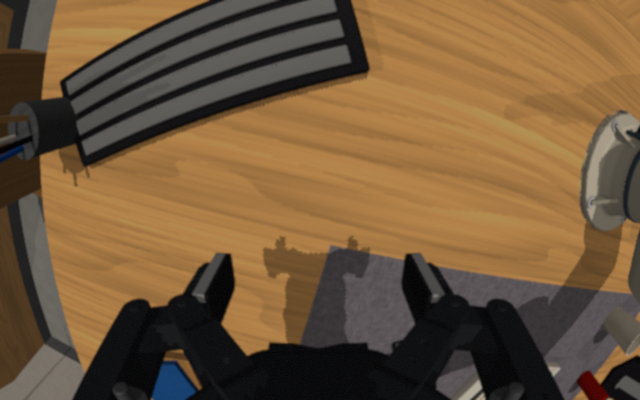

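```bash
cat >> h.py <<'E'
def mv(p,psi,s=None):
    "row numbers to reach world p, tool down with tool x at world angle psi"
    s=s or ctrl.get_state();R=Ro.from_quat(s["tcp_rot"])
    G=Ro.from_matrix(np.array([[np.cos(psi),np.sin(psi),0],[np.sin(psi),-np.cos(psi),0],[0,0,-1]]))
    return tool(p,s).tolist(),np.round((R.inv()*G).as_rotvec(),4).tolist()
E
python3 - <<'E'
from h import *
for p in [(.133,-.533,.345),(.547,.049,.345)]: print(mv(p,.572-np.pi))
E
```

```text
([-0.4, 0.7, -113.7], [-0.0, -0.0, -0.3282])
([-542.6, 465.5, -113.7], [-0.0, -0.0, -0.3282])
```

Emit:
step_arm([
  {"dp": [0,0,-38],"rot": [0,0,0]},
  {"dp": [0,0,-76],"rot": [0,0,-0.1]},
  {"dp": [0,0,-114],"rot": [0,0,-0.2]},
  {"dp": [-543,466,-114],"rot": [0,0,-0.328]},
  {"dp": [-543,466,-114],"rot": [0,0,-0.328]},
  {"dp": [-543,466,-114],"rot": [0,0,-0.328]},
  {"dp": [-543,466,-114],"rot": [0,0,-0.328]},
  {"dp": [-543,466,-114],"rot": [0,0,-0.328]},
  {"dp": [-543,466,-114],"rot": [0,0,-0.328]},
  {"dp": [-543,466,-114],"rot": [0,0,-0.328]},
  {"dp": [-543,466,-114],"rot": [0,0,-0.328]},
  {"dp": [-543,466,-114],"rot": [0,0,-0.328]},
  {"dp": [-543,466,-114],"rot": [0,0,-0.328]},
  {"dp": [-543,466,-114],"rot": [0,0,-0.328]},
  {"dp": [-543,466,-114],"rot": [0,0,-0.328]},
  {"dp": [-543,466,-114],"rot": [0,0,-0.328]},
  {"dp": [-543,466,-114],"rot": [0,0,-0.328]},
  {"dp": [-543,466,-114],"rot": [0,0,-0.328]},
  {"dp": [-543,466,-114],"rot": [0,0,-0.328]},
  {"dp": [-543,466,-114],"rot": [0,0,-0.328]},
], fingers=60)

```text
clock: 3.02
ee_pos: [0.5438, 0.0457, 0.3455]
tcp_rot: [-0.282, 0.959, -0.0, 0.0]
force: [1.3, -0.8, 0.5]
width: 0.0599
gripper_force: 0.0
```

```bash
python3 - <<'E'
from h import *
s=ctrl.get_state();c=ctrl.capture("wrist");cv2.imwrite("pics/w1.png",c["color"][:,:,::-1])
print(s["ee_pos"],mv((.547,.049,.345),.572-np.pi,s));print(wproj(c,s,(.547,.049,.282)))
E
```

```text
[0.54380773 0.04567967 0.3455224 ] ([-4.5, 1.1, 0.5], [-0.0003, 0.0005, 0.0003])
(np.float64(320.78204121498334), np.float64(220.04253075552649))
```

View pics/w1.png

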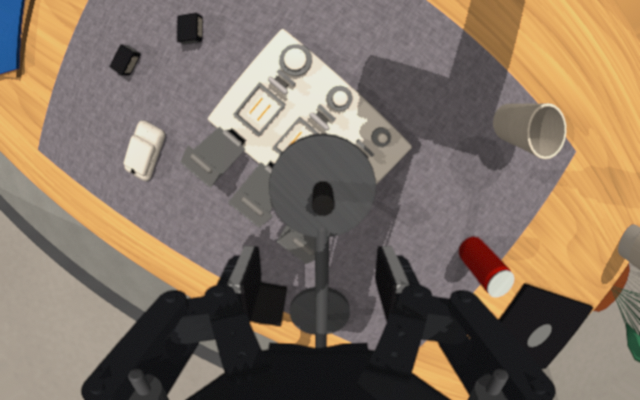

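```bash
python3 - <<'E'
from h import *
g=cv2.imread("pics/w1.png",0)
print([(i,int(g[i,318:327].mean())) for i in range(172,244,2)])
print([(i,int(g[196:206,i].mean())) for i in range(300,346,2)])
s=ctrl.get_state();c=ctrl.capture("wrist")
for z in(.282,.262,.242):
  print(z,[np.round(wproj(c,s,np.array([.547,.049,z])-np.r_[.841,.5416,0]*k),1) for k in (-.009,0,.009,.018)])
E
```

```text
[(172, 86), (174, 86), (176, 87), (178, 87), (180, 78), (182, 32), (184, 19), (186, 18), (188, 20), (190, 19), (192, 20), (194, 22), (196, 31), (198, 33), (200, 33), (202, 32), (204, 32), (206, 33), (208, 32), (210, 32), (212, 32), (214, 39), (216, 73), (218, 85), (220, 85), (222, 84), (224, 84), (226, 84), (228, 84), (230, 83), (232, 80), (234, 80), (236, 79), (238, 78), (240, 78), (242, 77)]
[(300, 84), (302, 84), (304, 84), (306, 80), (308, 64), (310, 53), (312, 36), (314, 28), (316, 31), (318, 32), (320, 33), (322, 33), (324, 33), (326, 33), (328, 32), (330, 30), (332, 28), (334, 57), (336, 81), (338, 83), (340, 82), (342, 83), (344, 83)]
0.282 [array([316.8, 227. ]), array([316.8, 215.4]), array([316.9, 203.4]), array([316.9, 191.1])]
0.262 [array([316.8, 216.3]), array([316.8, 205.5]), array([316.9, 194.3]), array([316.9, 182.9])]
0.242 [array([316.8, 207.2]), array([316.9, 197. ]), array([316.9, 186.6]), array([316.9, 176. ])]
```

```bash
python3 - <<'E'
from h import *
p0=np.array([.538,.043,.251]);psi=.572-np.pi
print(mv(p0,psi))
E
```

```text
([8.4, -0.8, 91.1], [0.0024, -0.0041, 0.0041])
```

Emit:
step_arm([
  {"dp": [8.4,-0.8,30],"rot": [0,0,0]},
  {"dp": [8.4,-0.8,60],"rot": [0,0,0]},
  {"dp": [8.4,-0.8,80],"rot": [0,0,0]},
  {"dp": [8.4,-0.8,91],"rot": [0,0,0]},
  {"dp": [8.4,-0.8,91],"rot": [0,0,0]},
  {"dp": [8.4,-0.8,91],"rot": [0,0,0]},
])

```text
clock: 3.62
ee_pos: [0.5363, 0.0381, 0.2545]
tcp_rot: [-0.282, 0.959, -0.0, -0.0]
force: [-0.3, -0.4, 0.1]
width: 0.0601
gripper_force: 0.0
```

Emit:
step_arm([
  {"dp": [0,0,0],"rot": [0,0,0]},
  {"dp": [0,0,0],"rot": [0,0,0]},
  {"dp": [0,0,0],"rot": [0,0,0]},
  {"dp": [0,0,0],"rot": [0,0,0]},
  {"dp": [0,0,0],"rot": [0,0,0]},
], fingers=24)

```text
clock: 4.03
ee_pos: [0.5366, 0.0386, 0.2548]
tcp_rot: [-0.282, 0.959, 0.0, 0.0]
force: [-0.1, 0.1, 0.4]
width: 0.0241
gripper_force: 0.2
```

```bash
python3 - <<'E'
from h import *
s=ctrl.get_state();print(s["ee_pos"],s["width"],s["force"])
c=ctrl.capture("wrist");g=cv2.cvtColor(c["color"],cv2.COLOR_RGB2GRAY)
cv2.imwrite("pics/w2.png",c["color"][150:,120:520,::-1])
P=np.array([.812,.219])
R=Ro.from_quat(s["tcp_rot"]).as_matrix();psi=np.arctan2(R[1,0],R[0,0])
v=s["ee_pos"][:2]-P
for i in range(1,13):
    a=-.8*i/12;w=np.array([[np.cos(a),-np.sin(a)],[np.sin(a),np.cos(a)]])@v+P
    print(mv((*w,s["ee_pos"][2]),psi+a,s))
E
```

```text
[0.53662764 0.03857468 0.25476107] 0.02405143608785956 [-0.05498857  0.10142134  0.35294669]
([-0.6, 21.9, -0.0], [-0.0001, 0.0009, 0.0667])
([-2.6, 43.8, -0.0], [-0.0001, 0.0009, 0.1333])
([-6.0, 65.5, -0.0], [-0.0001, 0.0009, 0.2])
([-10.9, 86.8, -0.0], [-0.0, 0.0009, 0.2667])
([-17.2, 107.9, -0.0], [-0.0, 0.001, 0.3333])
([-24.9, 128.4, 0.0], [0.0, 0.001, 0.4])
([-34.0, 148.4, 0.0], [0.0001, 0.001, 0.4667])
([-44.3, 167.7, 0.0], [0.0001, 0.001, 0.5333])
([-56.0, 186.4, 0.0], [0.0001, 0.001, 0.6])
([-68.8, 204.1, 0.0], [0.0002, 0.001, 0.6667])
([-82.8, 221.0, 0.0], [0.0002, 0.0009, 0.7333])
([-97.9, 237.0, 0.1], [0.0002, 0.0009, 0.8])
```

View pics/w2.png

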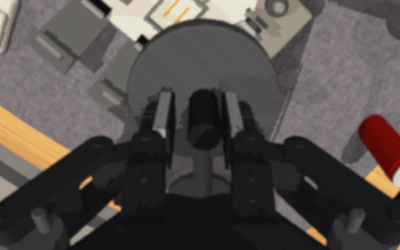

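The knob (crop 207,120) is caged between the fingers. Next I swing the lamp along its arc.

Emit:
step_arm([
  {"dp": [-0.6,22,0],"rot": [0,0,0.067]},
  {"dp": [-2.6,44,0],"rot": [0,0,0.133]},
  {"dp": [-6,65.5,0],"rot": [0,0,0.2]},
  {"dp": [-10.9,87,0],"rot": [0,0,0.267]},
  {"dp": [-17,108,0],"rot": [0,0,0.333]},
  {"dp": [-25,128,0],"rot": [0,0,0.4]},
  {"dp": [-34,148,0],"rot": [0,0,0.467]},
  {"dp": [-44,168,0],"rot": [0,0,0.533]},
  {"dp": [-56,186,0],"rot": [0,0,0.6]},
  {"dp": [-69,204,0],"rot": [0,0,0.667]},
  {"dp": [-83,221,0],"rot": [0,0,0.733]},
  {"dp": [-98,237,0],"rot": [0,0,0.8]},
  {"dp": [-98,237,0],"rot": [0,0,0.8]},
  {"dp": [-98,237,0],"rot": [0,0,0.8]},
])

```text
clock: 5.25
ee_pos: [0.4905, 0.2918, 0.2536]
tcp_rot: [0.113, 0.994, -0.0, -0.0]
force: [0.3, 0.7, -0.8]
width: 0.0237
gripper_force: 0.5
```

Emit:
step_arm([
  {"dp": [0,0,0],"rot": [0,0,0]},
  {"dp": [0,0,0],"rot": [0,0,0]},
  {"dp": [0,0,-30],"rot": [0,0,0]},
  {"dp": [0,0,-70],"rot": [0,0,0]},
  {"dp": [0,0,-95],"rot": [0,0,0]},
  {"dp": [0,0,-95],"rot": [0,0,0]},
], fingers=50)

```text
clock: 5.75
ee_pos: [0.4924, 0.2901, 0.3563]
tcp_rot: [0.114, 0.993, 0.004, 0.005]
force: [-1.0, -0.2, 0.8]
width: 0.0504
gripper_force: 0.0
```

```bash
python3 - <<'E'
from h import *
s=ctrl.get_state();print(s["ee_pos"],s["width"],s["force"])
c=ctrl.capture("top");cv2.imwrite("pics/t1.png",cv2.resize(c["color"][70:300,170:490,::-1],None,fx=2.5,fy=2.5,interpolation=cv2.INTER_CUBIC))
S=ctrl.capture("scene");cv2.imwrite("pics/s1.png",S["color"][:,:,::-1])
E
```

```text
[0.49235942 0.29007591 0.35632075] 0.050445853326358904 [-0.99923978 -0.15695316  0.77021389]
```

View pics/t1.png

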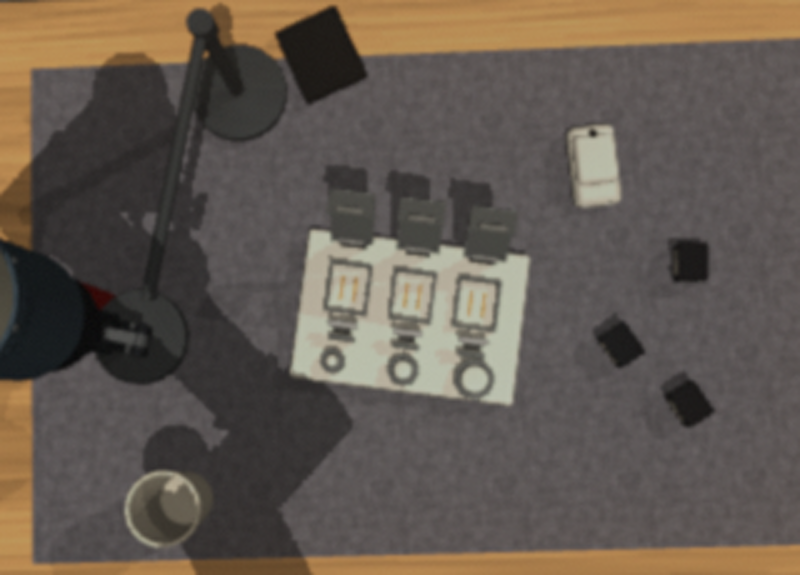

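The lamp head is clear at (140,335). All the bays show, at about (348,289), (412,296) and (477,303). The packs are at (690,260), (620,342) and (690,402). Next I look at the packs up close.

```bash
python3 - <<'E'
from h import *
c=ctrl.capture("top");q=lambda p:(170+p[0]/2.5,70+p[1]/2.5)
for n,p,z in [("b0",(348,289),.025),("b1",(412,296),.025),("b2",(477,303),.025),("k0",(332,360),.03),("k1",(402,370),.03),("k2",(474,378),.03),("c1",(310,231),.025),("c2",(530,256),.025),("c3",(513,404),.025),("c4",(291,376),.025)]:
    print(n,np.round(at_z(c,*q(p),z),4))
print(mv((.46,-.27,.30),-np.pi-.147))
E
```

```text
b0 [0.5627 0.0912 0.025 ]
b1 [0.5516 0.0141 0.025 ]
b2 [ 0.5406 -0.0638  0.025 ]
k0 [0.4772 0.1124 0.03  ]
k1 [0.4626 0.0289 0.03  ]
k2 [ 0.4505 -0.0565  0.03  ]
c1 [0.6351 0.1355 0.025 ]
c2 [ 0.5954 -0.1295  0.025 ]
c3 [ 0.4183 -0.1021  0.025 ]
c4 [0.4596 0.1627 0.025 ]
([-97.3, -552.6, 49.0], [0.0004, -0.0003, -0.0816])
```

Emit:
step_arm([
  {"dp": [-97,-553,0],"rot": [0,0,-0.082]},
  {"dp": [-97,-553,0],"rot": [0,0,-0.082]},
  {"dp": [-97,-553,0],"rot": [0,0,-0.082]},
  {"dp": [-97,-553,0],"rot": [0,0,-0.082]},
  {"dp": [-97,-553,0],"rot": [0,0,-0.082]},
  {"dp": [-97,-553,0],"rot": [0,0,-0.082]},
  {"dp": [-97,-553,0],"rot": [0,0,-0.082]},
  {"dp": [-97,-553,0],"rot": [0,0,-0.082]},
  {"dp": [-97,-553,49],"rot": [0,0,-0.082]},
  {"dp": [-97,-553,49],"rot": [0,0,-0.082]},
  {"dp": [-97,-553,49],"rot": [0,0,-0.082]},
  {"dp": [-97,-553,49],"rot": [0,0,-0.082]},
  {"dp": [-97,-553,49],"rot": [0,0,-0.082]},
  {"dp": [-97,-553,49],"rot": [0,0,-0.082]},
  {"dp": [-97,-553,49],"rot": [0,0,-0.082]},
  {"dp": [-97,-553,49],"rot": [0,0,-0.082]},
  {"dp": [-97,-553,49],"rot": [0,0,-0.082]},
], fingers=75)

```text
clock: 7.32
ee_pos: [0.4594, -0.2696, 0.2996]
tcp_rot: [0.073, 0.997, 0.0, -0.001]
force: [0.4, 0.4, -0.4]
width: 0.0748
gripper_force: 0.0
```

```bash
python3 - <<'E'
from h import *
import json
s=ctrl.get_state();c=ctrl.capture("wrist");cv2.imwrite("pics/w3.png",c["color"][:,:,::-1])
print(s["ee_pos"],s["joints"])
json.dump({k:np.array(v).tolist() for k,v in s.items()},open("w3s.json","w"))
for p in [(.582,-.316),(.485,-.231),(.412,-.307)]: print(wproj(c,s,(*p,.03)))
E
```

```text
[ 0.45941297 -0.26961677  0.29955978] [-2.36826435e-01  2.12130956e-01  2.23288814e-01 -2.64734408e-04
 -1.58349737e+00 -1.48066802e+00]
(np.float64(300.2353994787668), np.float64(241.0050911413639))
(np.float64(349.65629688182133), np.float64(170.17379677375766))
(np.float64(286.20061046289845), np.float64(125.79218017825136))
```

View pics/w3.png

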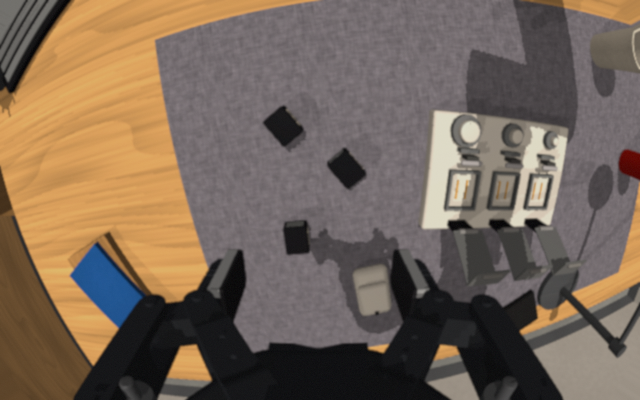

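```bash
cat >> h.py <<'E'
def ortho(c,s,x0,x1,y0,y1,z,res=.0005):
    "image rows: x decreasing down, cols: y decreasing right (top-like)"
    X,Y=np.meshgrid(np.arange(x1,x0,-res),np.arange(y1,y0,-res),indexing="ij")
    T=np.linalg.inv(np.array(c["tool_from_camera"]));f=200/np.tan(np.radians(c["vertical_fov"])/2)
    P=np.stack([X,Y,np.full_like(X,z)],-1).reshape(-1,3)
    p=Ro.from_quat(s["tcp_rot"]).inv().apply(P-s["ee_pos"])@T[:3,:3].T+T[:3,3]
    r=np.hypot(p[:,0],p[:,1]);k=f*np.arctan2(r,p[:,2])/r
    return cv2.remap(c["color"],(c["cx"]+k*p[:,0]).reshape(X.shape).astype(np.float32),(c["cy"]+k*p[:,1]).reshape(X.shape).astype(np.float32),cv2.INTER_CUBIC)[:,:,::-1]
def packs(img,x1,y1,res=.0005,thr=45):
    g=cv2.cvtColor(img,cv2.COLOR_BGR2GRAY);m=cv2.morphologyEx((g<thr).astype(np.uint8),cv2.MORPH_OPEN,np.ones((7,7)))
    for ct in cv2.findContours(m,cv2.RETR_EXTERNAL,cv2.CHAIN_APPROX_NONE)[0]:
        a=cv2.contourArea(ct)*res*res*1e6
        if a<800: continue
        (u,v),(w,h),an=cv2.minAreaRect(ct);b=cv2.boxPoints(((u,v),(w,h),an))
        e=max([b[1]-b[0],b[2]-b[1]],key=np.linalg.norm);d=np.array([-e[1],-e[0]]);yaw=np.arctan2(d[1],d[0])
        yaw=(yaw+np.pi/2)%np.pi-np.pi/2
        print("c",np.round([x1-v*res,y1-u*res],4),"size mm",np.round([max(w,h)*res*1e3,min(w,h)*res*1e3],1),"long axis yaw",round(yaw,3),"area",round(a))
E
python3 - <<'E'
from h import *
import json
s=json.load(open("w3s.json"));s={k:np.array(v) for k,v in s.items()}
c=ctrl.capture("wrist");c["color"]=cv2.imread("pics/w3.png")[:,:,::-1]
im=ortho(c,s,.36,.64,-.38,-.18,.03);cv2.imwrite("pics/o3.png",cv2.resize(im,None,fx=1.0,fy=1.0))
for t in(30,45,60):print(t);packs(im,.64,-.18,thr=t)
E
```

```text
30
c [ 0.4114 -0.3109] size mm [42.2 34. ] long axis yaw 0.54 area 1301
c [ 0.4822 -0.2355] size mm [45.7 32.6] long axis yaw 0.56 area 1322
c [ 0.577  -0.3208] size mm [47.  33.3] long axis yaw -0.061 area 1320
45
c [ 0.4115 -0.3109] size mm [44.3 36. ] long axis yaw 0.53 area 1442
c [ 0.4822 -0.2354] size mm [47.9 34.3] long axis yaw 0.567 area 1480
c [ 0.5758 -0.3207] size mm [51.9 35. ] long axis yaw -0.069 area 1508
60
c [ 0.4117 -0.3108] size mm [46.1 37.1] long axis yaw 0.538 area 1560
c [ 0.4823 -0.2353] size mm [49.7 35.7] long axis yaw 0.57 area 1616
c [ 0.5755 -0.3205] size mm [54.1 37. ] long axis yaw -0.062 area 1708
```

View pics/o3.png

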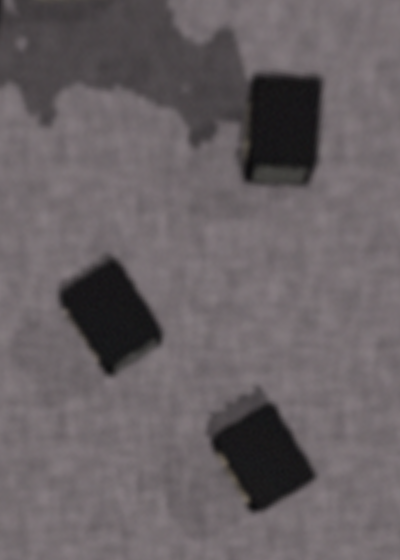

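```bash
python3 - <<'E'
from h import *
print(mv((.483,-.235,.011),.565-np.pi))
E
```

```text
([-17.8, 36.9, 289.4], [0.0, 0.0002, -0.71])
```

Emit:
step_arm([
  {"dp": [-17.8,36.9,0],"rot": [0,0,-0.12]},
  {"dp": [-17.8,36.9,35],"rot": [0,0,-0.24]},
  {"dp": [-17.8,36.9,70],"rot": [0,0,-0.36]},
  {"dp": [-17.8,36.9,105],"rot": [0,0,-0.48]},
  {"dp": [-17.8,36.9,140],"rot": [0,0,-0.6]},
  {"dp": [-17.8,36.9,175],"rot": [0,0,-0.71]},
  {"dp": [-17.8,36.9,205],"rot": [0,0,-0.71]},
  {"dp": [-17.8,36.9,235],"rot": [0,0,-0.71]},
  {"dp": [-17.8,36.9,255],"rot": [0,0,-0.71]},
  {"dp": [-17.8,36.9,275],"rot": [0,0,-0.71]},
  {"dp": [-17.8,36.9,286],"rot": [0,0,-0.71]},
  {"dp": [-17.8,36.9,289.4],"rot": [0,0,-0.71]},
  {"dp": [-17.8,36.9,289.4],"rot": [0,0,-0.71]},
  {"dp": [-17.8,36.9,289.4],"rot": [0,0,-0.71]},
], fingers=62)

```text
clock: 8.58
ee_pos: [0.4838, -0.2355, 0.0119]
tcp_rot: [-0.279, 0.96, -0.0, 0.001]
force: [0.8, 0.3, -0.3]
width: 0.0617
gripper_force: 0.0
```

Emit:
step_arm([
  {"dp": [0,0,0],"rot": [0,0,0]},
  {"dp": [0,0,0],"rot": [0,0,0]},
  {"dp": [0,0,0],"rot": [0,0,0]},
  {"dp": [0,0,0],"rot": [0,0,0]},
  {"dp": [0,0,0],"rot": [0,0,0]},
  {"dp": [0,0,0],"rot": [0,0,0]},
  {"dp": [0,0,0],"rot": [0,0,0]},
], fingers=20)

```text
clock: 9.17
ee_pos: [0.484, -0.2361, 0.0122]
tcp_rot: [-0.278, 0.96, -0.001, 0.001]
force: [-0.7, 1.9, 5.8]
width: 0.0348
gripper_force: 61.0
```

```bash
python3 - <<'E'
from h import *
s=ctrl.get_state();print(s["ee_pos"],s["width"],s["gripper_force"])
for z in(.2,.037):print(mv((.5627,.0912,z),-.148-np.pi))
E
```

```text
[ 0.4839755  -0.2361153   0.01224641] 0.03484475149668177 61.008546352386475
([-241.9, 234.1, -187.8], [-0.0012, 0.0023, 0.7122])
([-241.6, 234.4, -24.8], [-0.0012, 0.0023, 0.7122])
```

Emit:
step_arm([
  {"dp": [0,0,-40],"rot": [0,0,0]},
  {"dp": [0,0,-80],"rot": [0,0,0]},
  {"dp": [0,0,-120],"rot": [0,0,0.1]},
  {"dp": [-20,20,-150],"rot": [0,0,0.2]},
  {"dp": [-45,45,-170],"rot": [0,0,0.3]},
  {"dp": [-70,70,-188],"rot": [0,0,0.4]},
  {"dp": [-97,94,-188],"rot": [0,0,0.5]},
  {"dp": [-124,120,-188],"rot": [0,0,0.6]},
  {"dp": [-151,146,-188],"rot": [0,0,0.7]},
  {"dp": [-178,172,-188],"rot": [0,0,0.712]},
  {"dp": [-205,198,-188],"rot": [0,0,0.712]},
  {"dp": [-225,218,-188],"rot": [0,0,0.712]},
  {"dp": [-242,234,-188],"rot": [0,0,0.712]},
  {"dp": [-242,234,-150],"rot": [0,0,0.712]},
  {"dp": [-242,234,-110],"rot": [0,0,0.712]},
  {"dp": [-242,234,-110],"rot": [0,0,0.712]},
])

```text
clock: 10.5
ee_pos: [0.5565, 0.0906, 0.1125]
tcp_rot: [0.074, 0.997, -0.002, -0.008]
force: [-2.0, -0.6, -3.6]
width: 0.0346
gripper_force: 60.4
```

```bash
python3 - <<'E'
from h import *
s=ctrl.get_state();c=ctrl.capture("wrist")
print(s["ee_pos"],s["width"],s["gripper_force"])
im=ortho(c,s,.41,.65,-.12,.18,.035);cv2.imwrite("pics/o4.png",np.vstack([im[:,:],cv2.resize(c["color"][:,:,::-1],(600,375))])[:600*2])
cv2.imwrite("pics/o4.png",im)
cv2.imwrite("pics/w4.png",c["color"][:,:,::-1])
E
```

```text
[0.55649572 0.09061679 0.11245575] 0.034570723575785806 60.42381763458252
```

View pics/o4.png

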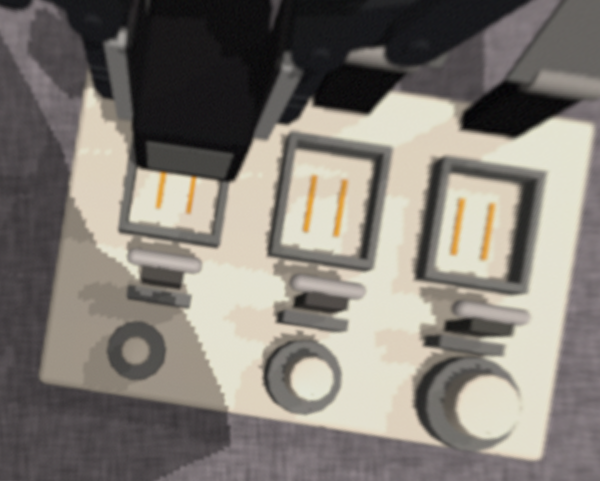

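The close view shows bay 1's rim centred at (331,201), bay 2's at (481,225) and bay 0's by extrapolation at (180,179). The front bottom edge of the held pack runs (137,167)-(236,180).

```bash
python3 - <<'E'
from h import *
s=ctrl.get_state();c=ctrl.capture("wrist")
# o4 state used
s4=dict(s);s4["ee_pos"]=np.array([0.55649572,0.09061679,0.11245575]);s4["tcp_rot"]=np.array([.074,.997,-.002,-.008])/np.linalg.norm([.074,.997,-.002,-.008])
print("now",s["ee_pos"],s["tcp_rot"].round(4))
w=lambda p:np.array([.65-p[1]*.0005,.18-p[0]*.0005,.035])
def re(p,z): return wpix(c,s4,*wproj(c,s4,w(p)),z)
e=.5*(re((137,167),.1015)+re((236,180),.1015)); print("pack front bottom mid",e.round(4), "w",np.linalg.norm(re((137,167),.1015)-re((236,180),.1015)))
e2=.5*(re((146,142),.1315)+re((240,152),.1315)); print("front top mid",e2.round(4))
d=np.array([np.cos(-.155),np.sin(-.155)])
for q in(e,e2):print("rel tcp along dock x, y (mm):",((q-s4["ee_pos"])[:2]@d*1e3).round(1),((q-s4["ee_pos"])[:2]@np.array([-d[1],d[0]])*1e3).round(1))
# settled ortho: keys & bay via re-detected orange strips
im=ortho(c,s,.41,.65,-.12,.18,.025);h=cv2.cvtColor(im,cv2.COLOR_BGR2HSV)
m=((h[...,0]>8)&(h[...,0]<28)&(h[...,1]>120)&(h[...,2]>100)).astype(np.uint8)
n,_,st,ce=cv2.connectedComponentsWithStats(m)
for i in range(1,n):
    if st[i,4]>150: print("strip",(.65-ce[i,1]*.0005).round(4),(.18-ce[i,0]*.0005).round(4),st[i,4])
E
```

```text
now [0.55906436 0.09030747 0.1169254 ] [ 0.0742  0.9972 -0.0019 -0.0047]
pack front bottom mid [0.5371 0.0912 0.1015] w 0.03490759011962527
front top mid [0.5328 0.0913 0.1315]
rel tcp along dock x, y (mm): -19.2 -2.5
rel tcp along dock x, y (mm): -23.5 -3.0
strip 0.5616 0.0993 215
strip 0.5595 0.0834 205
strip 0.5519 0.0217 276
strip 0.5492 0.0059 285
strip 0.5394 -0.0554 270
strip 0.5373 -0.0713 277
```

```bash
python3 - <<'E'
from h import *
print(mv((.5615,.0922,.039),-.155-np.pi))
E
```

```text
([0.4, 1.8, 81.6], [-0.0025, -0.0023, 0.007])
```

Emit:
step_arm([
  {"dp": [0,0,0],"rot": [0,0,0]},
  {"dp": [0,0,0],"rot": [0,0,0]},
])

```text
clock: 10.77
ee_pos: [0.5644, 0.0914, 0.124]
tcp_rot: [0.074, 0.997, 0.001, 0.003]
force: [0.5, -0.0, -0.3]
width: 0.0344
gripper_force: 60.5
```

```bash
python3 - <<'E'
from h import *
print(mv((.5615,.0922,.039),-.155-np.pi))
E
```

```text
([3.4, 0.2, 85.0], [0.0021, 0.005, 0.0067])
```

Emit:
step_arm([
  {"dp": [2,1,30],"rot": [0,0,0.006]},
  {"dp": [2,1,50],"rot": [0,0,0.006]},
  {"dp": [2,1,60],"rot": [0,0,0.006]},
  {"dp": [2,1,66],"rot": [0,0,0.006]},
  {"dp": [2,1,71],"rot": [0,0,0.006]},
  {"dp": [2,1,75],"rot": [0,0,0.006]},
  {"dp": [2,1,79],"rot": [0,0,0.006]},
  {"dp": [2,1,82],"rot": [0,0,0.006]},
  {"dp": [2,1,83],"rot": [0,0,0.006]},
  {"dp": [2,1,83],"rot": [0,0,0.006]},
  {"dp": [2,1,83],"rot": [0,0,0.006]},
])

```text
clock: 11.68
ee_pos: [0.5608, 0.0925, 0.0382]
tcp_rot: [0.077, 0.997, 0.0, 0.0]
force: [0.7, -0.5, -0.8]
width: 0.0343
gripper_force: 60.5
```

```bash
python3 - <<'E'
from h import *
s=ctrl.get_state();print(s["ee_pos"],s["force"],s["width"],s["moment"])
E
```

```text
[0.56082421 0.09254827 0.03815154] [ 0.67900058 -0.51317548 -0.79064768] 0.034281596841377555 [-0.00345897  0.02136128  0.03055486]
```

Emit:
step_arm([
  {"dp": [0,0,1],"rot": [0,0,0]},
  {"dp": [0,0,1.5],"rot": [0,0,0]},
  {"dp": [0,0,1.5],"rot": [0,0,0]},
])

```text
clock: 11.93
ee_pos: [0.561, 0.0926, 0.0373]
tcp_rot: [0.077, 0.997, 0.0, 0.001]
force: [-2.0, 0.3, 5.2]
width: 0.0348
gripper_force: 61.1
```

Emit:
step_arm([
  {"dp": [0,0,0],"rot": [0,0,0]},
  {"dp": [0,0,0],"rot": [0,0,0]},
  {"dp": [0,0,0],"rot": [0,0,0]},
  {"dp": [0,0,0],"rot": [0,0,0]},
  {"dp": [0,0,-25],"rot": [0,0,0]},
  {"dp": [0,0,-60],"rot": [0,0,0]},
  {"dp": [0,0,-100],"rot": [0,0,0]},
  {"dp": [0,0,-140],"rot": [0,0,0]},
  {"dp": [0,0,-160],"rot": [0,0,0]},
  {"dp": [0,0,-160],"rot": [0,0,0]},
], fingers=56)

```text
clock: 12.77
ee_pos: [0.5635, 0.093, 0.2027]
tcp_rot: [0.077, 0.997, 0.002, 0.005]
force: [0.4, 0.4, -0.4]
width: 0.056
gripper_force: 0.0
```

```bash
python3 - <<'E'
from h import *
s=ctrl.get_state();c=ctrl.capture("wrist");T=ctrl.capture("top")
print(s["ee_pos"])
im=ortho(c,s,.50,.62,-.10,.14,.055);packs(im,.62,.14,thr=45)
t=T["color"][:,:,::-1]
cv2.imwrite("pics/o5.png",np.hstack([cv2.resize(im,(560,280)),cv2.resize(t[130:240,430:525],(240,280))]))
for (l,cam) in [("pack0_c","top")]: print([(np.round(d["extent"]),d["p"]) for d in ctrl.look_for(l,cam)])
E
```

```text
[0.56346278 0.09295902 0.20267924]
c [0.5613 0.0909] size mm [45.5 33.8] long axis yaw -0.147 area 1438
[(array([436., 222.,  18.,  18.]), 0.8), (array([329., 214.,   4.,   8.]), 0.52)]
```

View pics/o5.png

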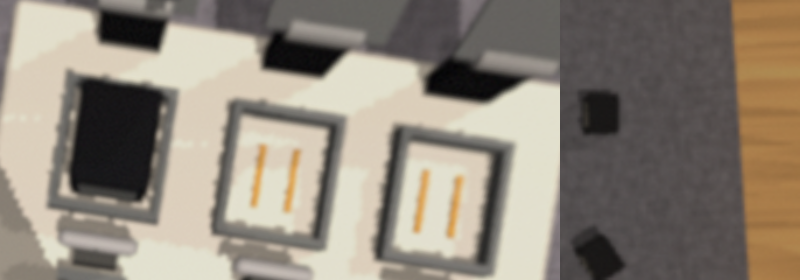

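Pack is flat in bay 0 (crop 118,138). Next is the near pack.

```bash
python3 - <<'E'
from h import *
print(mv((.4115,-.311,.15),.535-np.pi))
E
```

```text
([84.8, -421.6, 45.8], [0.0005, -0.001, -0.6894])
```

Emit:
step_arm([
  {"dp": [8,-40,0],"rot": [0,0,-0.1]},
  {"dp": [16,-80,0],"rot": [0,0,-0.2]},
  {"dp": [24,-120,0],"rot": [0,0,-0.3]},
  {"dp": [32,-160,0],"rot": [0,0,-0.4]},
  {"dp": [40,-200,0],"rot": [0,0,-0.5]},
  {"dp": [48,-240,0],"rot": [0,0,-0.6]},
  {"dp": [56,-280,0],"rot": [0,0,-0.689]},
  {"dp": [64,-320,10],"rot": [0,0,-0.689]},
  {"dp": [72,-360,20],"rot": [0,0,-0.689]},
  {"dp": [80,-395,32],"rot": [0,0,-0.689]},
  {"dp": [85,-422,45],"rot": [0,0,-0.689]},
  {"dp": [85,-422,45],"rot": [0,0,-0.689]},
  {"dp": [85,-422,45],"rot": [0,0,-0.689]},
  {"dp": [85,-422,45],"rot": [0,0,-0.689]},
], fingers=64)

```text
clock: 14.08
ee_pos: [0.4114, -0.3111, 0.1505]
tcp_rot: [-0.264, 0.965, 0.001, -0.001]
force: [1.2, 0.2, 0.1]
width: 0.0637
gripper_force: 0.0
```

```bash
python3 - <<'E'
from h import *
s=ctrl.get_state();c=ctrl.capture("wrist");print(s["ee_pos"])
im=ortho(c,s,.35,.62,-.40,-.20,.03);packs(im,.62,-.20,thr=40);print(mv((.4115,-.311,.0115),.535-np.pi,s))
E
```

```text
[ 0.41140237 -0.31114597  0.15049422]
c [ 0.4102 -0.3138] size mm [46.2 34.2] long axis yaw 0.538 area 1478
c [ 0.5578 -0.3378] size mm [124.5 123.5] long axis yaw 0.0 area 6030
c [ 0.5965 -0.232 ] size mm [64. 47.] long axis yaw -1.571 area 2017
([-0.3, -0.1, 139.0], [0.0016, -0.0012, -0.0007])
```

Emit:
step_arm([
  {"dp": [1,1,35],"rot": [0,0,0]},
  {"dp": [1,1,70],"rot": [0,0,0]},
  {"dp": [1,1,100],"rot": [0,0,0]},
  {"dp": [1,1,122],"rot": [0,0,0]},
  {"dp": [1,1,134],"rot": [0,0,0]},
  {"dp": [1,1,139],"rot": [0,0,0]},
  {"dp": [1,1,139],"rot": [0,0,0]},
  {"dp": [1,1,139],"rot": [0,0,0]},
])

```text
clock: 14.8
ee_pos: [0.4115, -0.3109, 0.0133]
tcp_rot: [-0.265, 0.964, -0.001, 0.0]
force: [0.7, -0.8, 0.6]
width: 0.0643
gripper_force: 0.0
```

Emit:
step_arm([
  {"dp": [0,0,0],"rot": [0,0,0]},
  {"dp": [0,0,0],"rot": [0,0,0]},
  {"dp": [0,0,0],"rot": [0,0,0]},
  {"dp": [0,0,0],"rot": [0,0,0]},
  {"dp": [0,0,0],"rot": [0,0,0]},
  {"dp": [0,0,0],"rot": [0,0,0]},
  {"dp": [0,0,0],"rot": [0,0,0]},
], fingers=20)

```text
clock: 15.38
ee_pos: [0.4115, -0.3115, 0.0138]
tcp_rot: [-0.264, 0.964, -0.001, 0.001]
force: [-0.3, 1.2, 6.5]
width: 0.0344
gripper_force: 60.6
```

```bash
python3 - <<'E'
from h import *
s=ctrl.get_state();print(s["ee_pos"],s["width"])
print(mv((.550,.0145,.039),-.155-np.pi,s))
E
```

```text
[ 0.41146196 -0.31146604  0.01382312] 0.03441405854088646
([-285.4, 209.7, -25.2], [-0.0016, 0.0023, 0.6901])
```

Emit:
step_arm([
  {"dp": [0,0,-40],"rot": [0,0,0]},
  {"dp": [0,0,-80],"rot": [0,0,0]},
  {"dp": [0,0,-120],"rot": [0,0,0.1]},
  {"dp": [-25,18,-145],"rot": [0,0,0.2]},
  {"dp": [-55,40,-160],"rot": [0,0,0.3]},
  {"dp": [-87,63,-166],"rot": [0,0,0.4]},
  {"dp": [-119,87,-166],"rot": [0,0,0.5]},
  {"dp": [-151,111,-166],"rot": [0,0,0.6]},
  {"dp": [-183,134,-166],"rot": [0,0,0.69]},
  {"dp": [-215,158,-166],"rot": [0,0,0.69]},
  {"dp": [-245,180,-166],"rot": [0,0,0.69]},
  {"dp": [-270,199,-166],"rot": [0,0,0.69]},
  {"dp": [-285,210,-155],"rot": [0,0,0.69]},
  {"dp": [-285,210,-130],"rot": [0,0,0.69]},
  {"dp": [-285,210,-105],"rot": [0,0,0.69]},
  {"dp": [-285,210,-85],"rot": [0,0,0.69]},
  {"dp": [-285,210,-75],"rot": [0,0,0.69]},
  {"dp": [-285,210,-75],"rot": [0,0,0.69]},
  {"dp": [-285,210,-75],"rot": [0,0,0.69]},
  {"dp": [-285,210,-75],"rot": [0,0,0.69]},
])

```text
clock: 17.05
ee_pos: [0.5497, 0.0148, 0.089]
tcp_rot: [0.077, 0.997, 0.0, 0.001]
force: [0.2, -0.2, -0.3]
width: 0.0353
gripper_force: 39.5
```

```bash
python3 - <<'E'
from h import *
s=ctrl.get_state();c=ctrl.capture("wrist");print(s["ee_pos"],s["width"],s["gripper_force"])
z=s["ee_pos"][2]-.0138+.015
im=ortho(c,s,.45,.60,-.06,.09,z)
packs(im,.60,.09,thr=40)
cv2.imwrite("pics/o6.png",np.hstack([im,ortho(c,s,.45,.60,-.06,.09,.035)]))
print(mv((.550,.0145,.0385),-.155-np.pi,s))
E
```

```text
[0.54969309 0.01482012 0.08900446] 0.03526121005391318 39.466790556907654
c [0.5394 0.0752] size mm [41.4 30. ] long axis yaw -0.061 area 985
c [0.5633 0.0152] size mm [149.5  73.5] long axis yaw -1.571 area 5828
([-0.2, -0.3, 50.5], [0.0006, 0.0026, -0.0001])
```

View pics/o6.png

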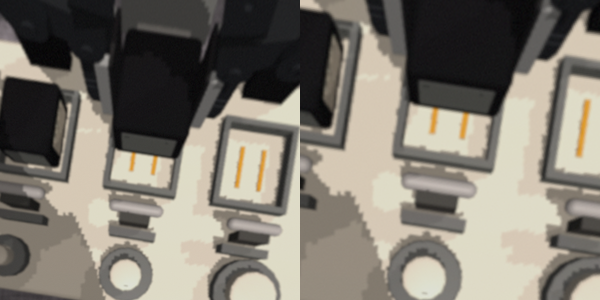

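Pack is still held and square over bay 1. The grip force is briefly low, so I let it recover and then lower gently.

Emit:
step_arm([
  {"dp": [1,0,0],"rot": [0,0,0]},
  {"dp": [1,0,0],"rot": [0,0,0]},
  {"dp": [1,0,0],"rot": [0,0,0]},
  {"dp": [1,0,15],"rot": [0,0,0]},
  {"dp": [1,0,28],"rot": [0,0,0]},
  {"dp": [1,0,34],"rot": [0,0,0]},
  {"dp": [1,0,39],"rot": [0,0,0]},
  {"dp": [1,0,43],"rot": [0,0,0]},
  {"dp": [1,0,46],"rot": [0,0,0]},
  {"dp": [1,0,48],"rot": [0,0,0]},
  {"dp": [1,0,48],"rot": [0,0,0]},
  {"dp": [1,0,48],"rot": [0,0,0]},
])

```text
clock: 18.1
ee_pos: [0.5479, 0.015, 0.0397]
tcp_rot: [0.077, 0.997, 0.0, 0.0]
force: [0.4, -0.4, -1.1]
width: 0.0347
gripper_force: 65.9
```

Emit:
step_arm([
  {"dp": [-1,0,1],"rot": [0,0,0]},
  {"dp": [-1,0,2],"rot": [0,0,0]},
  {"dp": [-1,0,2],"rot": [0,0,0]},
])

```text
clock: 18.35
ee_pos: [0.549, 0.0149, 0.0389]
tcp_rot: [0.077, 0.997, 0.0, 0.001]
force: [-4.2, 0.5, 8.1]
width: 0.0347
gripper_force: 67.0
```

Emit:
step_arm([
  {"dp": [0,0,0],"rot": [0,0,0]},
  {"dp": [0,0,0],"rot": [0,0,0]},
  {"dp": [0,0,0],"rot": [0,0,0]},
  {"dp": [0,0,0],"rot": [0,0,0]},
  {"dp": [0,0,-25],"rot": [0,0,0]},
  {"dp": [0,0,-60],"rot": [0,0,0]},
  {"dp": [0,0,-100],"rot": [0,0,0]},
  {"dp": [0,0,-140],"rot": [0,0,0]},
  {"dp": [0,0,-160],"rot": [0,0,0]},
  {"dp": [0,0,-160],"rot": [0,0,0]},
], fingers=56)

```text
clock: 19.18
ee_pos: [0.5516, 0.0149, 0.2036]
tcp_rot: [0.077, 0.997, 0.001, 0.005]
force: [1.2, 0.0, 0.6]
width: 0.0561
gripper_force: 0.0
```

```bash
python3 - <<'E'
from h import *
s=ctrl.get_state();c=ctrl.capture("wrist");print(s["ee_pos"])
im=ortho(c,s,.50,.59,-.10,.13,.055);packs(im,.59,.13,thr=45)
print(mv((.580,-.3205,.15),-.065-np.pi,s))
E
```

```text
[0.55155426 0.01493801 0.20355296]
c [0.5483 0.0132] size mm [45.6 33.6] long axis yaw -0.151 area 1452
c [0.5599 0.0886] size mm [47.7 38.6] long axis yaw -0.149 area 1578
([-79.3, -327.2, 53.4], [0.0024, 0.0106, -0.0898])
```

Emit:
step_arm([
  {"dp": [-10,-40,0],"rot": [0,0,-0.09]},
  {"dp": [-20,-80,0],"rot": [0,0,-0.09]},
  {"dp": [-29,-120,0],"rot": [0,0,-0.09]},
  {"dp": [-39,-160,0],"rot": [0,0,-0.09]},
  {"dp": [-48,-200,0],"rot": [0,0,-0.09]},
  {"dp": [-58,-240,10],"rot": [0,0,-0.09]},
  {"dp": [-68,-280,25],"rot": [0,0,-0.09]},
  {"dp": [-77,-310,40],"rot": [0,0,-0.09]},
  {"dp": [-78,-327,50],"rot": [0,0,-0.09]},
  {"dp": [-78,-327,50],"rot": [0,0,-0.09]},
  {"dp": [-78,-327,50],"rot": [0,0,-0.09]},
  {"dp": [-78,-327,50],"rot": [0,0,-0.09]},
], fingers=64)

```text
clock: 20.23
ee_pos: [0.575, -0.3198, 0.1469]
tcp_rot: [0.033, 0.999, 0.0, -0.0]
force: [0.1, 0.2, 0.0]
width: 0.064
gripper_force: 0.0
```

```bash
python3 - <<'E'
from h import *
s=ctrl.get_state();c=ctrl.capture("wrist");print(s["ee_pos"])
im=ortho(c,s,.46,.64,-.40,-.24,.03);packs(im,.64,-.24,thr=40);print(mv((.580,-.3205,.0115),-.065-np.pi,s))
cv2.imwrite("pics/o7.png",im)
E
```

```text
[ 0.57501152 -0.31980376  0.14685824]
c [ 0.5798 -0.3222] size mm [45.4 34.3] long axis yaw -0.053 area 1484
([-5.2, -0.4, 135.4], [0.0003, -0.001, -0.0])
```

Emit:
step_arm([
  {"dp": [-5,-0.4,35],"rot": [0,0,0]},
  {"dp": [-5,-0.4,70],"rot": [0,0,0]},
  {"dp": [-5,-0.4,100],"rot": [0,0,0]},
  {"dp": [-5,-0.4,120],"rot": [0,0,0]},
  {"dp": [-5,-0.4,131],"rot": [0,0,0]},
  {"dp": [-5,-0.4,136],"rot": [0,0,0]},
  {"dp": [-5,-0.4,136],"rot": [0,0,0]},
  {"dp": [-5,-0.4,136],"rot": [0,0,0]},
])

```text
clock: 20.95
ee_pos: [0.5813, -0.3211, 0.0132]
tcp_rot: [0.032, 0.999, -0.001, 0.001]
force: [0.7, -0.0, 0.1]
width: 0.0639
gripper_force: 0.0
```

Emit:
step_arm([
  {"dp": [0,0,0],"rot": [0,0,0]},
  {"dp": [0,0,0],"rot": [0,0,0]},
  {"dp": [0,0,0],"rot": [0,0,0]},
  {"dp": [0,0,0],"rot": [0,0,0]},
  {"dp": [0,0,0],"rot": [0,0,0]},
  {"dp": [0,0,0],"rot": [0,0,0]},
  {"dp": [0,0,0],"rot": [0,0,0]},
], fingers=20)

```text
clock: 21.53
ee_pos: [0.5812, -0.3214, 0.0132]
tcp_rot: [0.032, 0.999, -0.001, 0.001]
force: [-0.4, 1.5, 5.5]
width: 0.0348
gripper_force: 61.6
```

```bash
python3 - <<'E'
from h import *
s=ctrl.get_state();print(s["ee_pos"],s["width"])
print(mv((.5385,-.0620,.039),-.155-np.pi,s))
E
```

```text
[ 0.58119075 -0.32143953  0.01324147] 0.0347898400156846
([59.3, 256.1, -26.2], [-0.001, 0.003, 0.0901])
```

Emit:
step_arm([
  {"dp": [0,0,-40],"rot": [0,0,0]},
  {"dp": [0,0,-80],"rot": [0,0,0]},
  {"dp": [2,5,-120],"rot": [0,0,0.02]},
  {"dp": [10,30,-145],"rot": [0,0,0.04]},
  {"dp": [18,62,-160],"rot": [0,0,0.09]},
  {"dp": [25,98,-166],"rot": [0,0,0.09]},
  {"dp": [34,136,-166],"rot": [0,0,0.09]},
  {"dp": [43,174,-166],"rot": [0,0,0.09]},
  {"dp": [52,210,-166],"rot": [0,0,0.09]},
  {"dp": [57,240,-160],"rot": [0,0,0.09]},
  {"dp": [59,256,-140],"rot": [0,0,0.09]},
  {"dp": [59,256,-115],"rot": [0,0,0.09]},
  {"dp": [59,256,-90],"rot": [0,0,0.09]},
  {"dp": [59,256,-75],"rot": [0,0,0.09]},
  {"dp": [59,256,-75],"rot": [0,0,0.09]},
  {"dp": [59,256,-75],"rot": [0,0,0.09]},
  {"dp": [59,256,-75],"rot": [0,0,0.09]},
])

```text
clock: 22.95
ee_pos: [0.5388, -0.0619, 0.0877]
tcp_rot: [0.077, 0.997, -0.0, 0.001]
force: [0.2, -0.6, -0.3]
width: 0.0347
gripper_force: 60.8
```

```bash
python3 - <<'E'
from h import *
s=ctrl.get_state();print(s["ee_pos"],s["width"],s["gripper_force"],mv((.5385,-.0620,.039),-.155-np.pi,s))
E
```

```text
[ 0.53881861 -0.06188052  0.08772531] 0.03469583318000171 60.7811164855957 ([0.4, -0.2, 48.7], [0.0001, 0.0021, -0.0001])
```

Emit:
step_arm([
  {"dp": [0,0,15],"rot": [0,0,0]},
  {"dp": [0,0,28],"rot": [0,0,0]},
  {"dp": [0,0,34],"rot": [0,0,0]},
  {"dp": [0,0,39],"rot": [0,0,0]},
  {"dp": [0,0,43],"rot": [0,0,0]},
  {"dp": [0,0,46],"rot": [0,0,0]},
  {"dp": [0,0,48],"rot": [0,0,0]},
  {"dp": [0,0,49],"rot": [0,0,0]},
  {"dp": [0,0,50],"rot": [0,0,0]},
  {"dp": [0,0,50],"rot": [0,0,0]},
  {"dp": [0,0,50],"rot": [0,0,0]},
])

```text
clock: 23.87
ee_pos: [0.5382, -0.0617, 0.0382]
tcp_rot: [0.077, 0.997, -0.0, 0.001]
force: [-3.8, 1.5, 8.4]
width: 0.0346
gripper_force: 62.0
```

Emit:
step_arm([
  {"dp": [0,0,0],"rot": [0,0,0]},
  {"dp": [0,0,0],"rot": [0,0,0]},
  {"dp": [0,0,0],"rot": [0,0,0]},
  {"dp": [0,0,0],"rot": [0,0,0]},
  {"dp": [0,0,-25],"rot": [0,0,0]},
  {"dp": [0,0,-60],"rot": [0,0,0]},
  {"dp": [0,0,-100],"rot": [0,0,0]},
  {"dp": [0,0,-140],"rot": [0,0,0]},
  {"dp": [0,0,-175],"rot": [0,0,0]},
  {"dp": [0,0,-210],"rot": [0,0,0]},
  {"dp": [0,0,-210],"rot": [0,0,0]},
  {"dp": [0,0,-210],"rot": [0,0,0]},
], fingers=56)

```text
clock: 24.87
ee_pos: [0.5391, -0.0616, 0.2487]
tcp_rot: [0.078, 0.997, 0.001, 0.003]
force: [0.7, 0.8, -0.7]
width: 0.0559
gripper_force: 0.0
```

```bash
python3 - <<'E'
from h import *
s=ctrl.get_state();c=ctrl.capture("wrist");print(s["ee_pos"],s["joints"])
im=ortho(c,s,.51,.585,-.11,.13,.055);packs(im,.585,.13,thr=45)
X=np.array([np.cos(-.155),np.sin(-.155),0]);Y=np.array([-X[1],X[0],0])
b=np.array([[.563,.0911,.04],[.551,.014,.04],[.539,-.063,.04]])
psi=-.155-np.pi
# cover tips when open: x rel 64..92
for i in range(3): print(i,(b[i]+.13*X).round(4),(b[i]-.026*X).round(4))
E
```

```text
[ 0.53910325 -0.06161316  0.24868311] [ 1.74898221e-01  2.32312158e-01  1.21885832e-01  2.26434109e-04
 -1.45508092e+00 -1.90099281e+00]
c [ 0.5378 -0.063 ] size mm [45.4 34. ] long axis yaw -0.153 area 1427
c [0.5474 0.0112] size mm [46.8 36.6] long axis yaw -0.157 area 1501
c [0.56   0.0848] size mm [48.  42.2] long axis yaw -0.148 area 1643
0 [0.6914 0.071  0.04  ] [0.5373 0.0951 0.04  ]
1 [ 0.6794 -0.0061  0.04  ] [0.5253 0.018  0.04  ]
2 [ 0.6674 -0.0831  0.04  ] [ 0.5133 -0.059   0.04  ]
```

All three packs are seated. Next are the covers, starting with cover 2: fingers closed, move behind it.

```bash
cat >> h.py <<'E'
DX=np.array([np.cos(-.155),np.sin(-.155),0]);DY=np.array([-DX[1],DX[0],0])
BAY=np.array([[.563,.0911,.04],[.551,.014,.04],[.539,-.063,.04]])
E
python3 - <<'E'
from h import *
for z in (.26,.135): print(mv([*(BAY[2]+.121*DX)[:2],z],-.155-np.pi))
E
```

```text
([-122.2, -1.3, -13.3], [0.0009, 0.001, -0.0003])
([-122.0, -1.4, 111.7], [0.0009, 0.001, -0.0003])
```

Emit:
step_arm([
  {"dp": [-30,-1,-10],"rot": [0,0,0]},
  {"dp": [-65,-1,-13],"rot": [0,0,0]},
  {"dp": [-100,-1,-13],"rot": [0,0,0]},
  {"dp": [-122,-1,-13],"rot": [0,0,0]},
  {"dp": [-124,-1,0],"rot": [0,0,0]},
  {"dp": [-124,-1,35],"rot": [0,0,0]},
  {"dp": [-122,-1,70],"rot": [0,0,0]},
  {"dp": [-122,-1,100],"rot": [0,0,0]},
  {"dp": [-122,-1,112],"rot": [0,0,0]},
  {"dp": [-122,-1,112],"rot": [0,0,0]},
  {"dp": [-122,-1,112],"rot": [0,0,0]},
], fingers=0)

```text
clock: 25.83
ee_pos: [0.6575, -0.0818, 0.1328]
tcp_rot: [0.078, 0.997, -0.001, -0.002]
force: [-0.9, -0.5, 0.6]
width: 0.0
gripper_force: 0.0
```

```bash
python3 - <<'E'
from h import *
s=ctrl.get_state();r=s["ee_pos"]-BAY[2];print(r@DX,r@DY,r[2],s["force"],s["width"])
E
```

```text
0.11995618141479573 -0.0002776594163576298 0.09279032236592422 [-0.86992358 -0.47946943  0.5790952 ] 2.6777605936536645e-05
```

Emit:
step_arm([
  {"dp": [31,0,0],"rot": [0,0,0]},
  {"dp": [45,0,0],"rot": [0,0,0]},
  {"dp": [59,0,0],"rot": [0,0,0]},
  {"dp": [70,0,-1],"rot": [0,0,0]},
  {"dp": [81,0,-2],"rot": [0,0,0]},
  {"dp": [90,0,-1],"rot": [0,0,0]},
  {"dp": [99,0,0],"rot": [0,0,0]},
  {"dp": [107,0,4],"rot": [0,0,0]},
  {"dp": [114,0,9.5],"rot": [0,0,0]},
  {"dp": [121,0,17],"rot": [0,0,0]},
  {"dp": [128,0,24.5],"rot": [0,0,0]},
  {"dp": [132,0,30],"rot": [0,0,0]},
  {"dp": [135,0,36],"rot": [0,0,0]},
  {"dp": [139,0,43],"rot": [0,0,0]},
  {"dp": [141.5,0,49],"rot": [0,0,0]},
  {"dp": [143.5,0,56],"rot": [0,0,0]},
  {"dp": [144,0,60],"rot": [0,0,0]},
  {"dp": [144,0,63],"rot": [0,0,0]},
  {"dp": [144,0,65],"rot": [0,0,0]},
  {"dp": [144,0,66],"rot": [0,0,0]},
])

```text
clock: 27.5
ee_pos: [0.516, -0.0593, 0.0681]
tcp_rot: [0.078, 0.997, -0.0, -0.0]
force: [-0.7, 1.1, 2.5]
width: -0.0
gripper_force: 1.2
```

```bash
python3 - <<'E'
from h import *
s=ctrl.get_state();r=s["ee_pos"]-BAY[2];print(r@DX,r@DY,r[2],s["force"])
E
```

```text
-0.023260048864527694 0.000129532692693312 0.028090106220594956 [-0.70730355  1.08556945  2.46597076]
```

Emit:
step_arm([
  {"dp": [0,0,2],"rot": [0,0,0]},
  {"dp": [0,0,3],"rot": [0,0,0]},
  {"dp": [0,0,3],"rot": [0,0,0]},
  {"dp": [0,0,3],"rot": [0,0,0]},
])

```text
clock: 27.83
ee_pos: [0.5161, -0.0593, 0.0656]
tcp_rot: [0.078, 0.997, 0.0, 0.0]
force: [-0.7, -0.2, 3.1]
width: 0.0003
gripper_force: 1.7
```

Emit:
step_arm([
  {"dp": [0,0,2],"rot": [0,0,0]},
  {"dp": [0,0,3],"rot": [0,0,0]},
  {"dp": [0,0,3],"rot": [0,0,0]},
])

```text
clock: 28.08
ee_pos: [0.5163, -0.0593, 0.0625]
tcp_rot: [0.077, 0.997, -0.0, 0.0]
force: [-0.0, 1.4, 4.8]
width: -0.0003
gripper_force: 2.5
```

```bash
python3 - <<'E'
from h import *
c=ctrl.capture("wrist");S=ctrl.capture("scene")
a=cv2.resize(c["color"][60:330,170:470,::-1],None,fx=1.5,fy=1.5);b=cv2.resize(S["color"][120:290,245:370,::-1],(300,405),interpolation=cv2.INTER_CUBIC)
cv2.imwrite("pics/v1.png",np.hstack([a,b]))
E
```

```text
(no output)
```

View pics/v1.png

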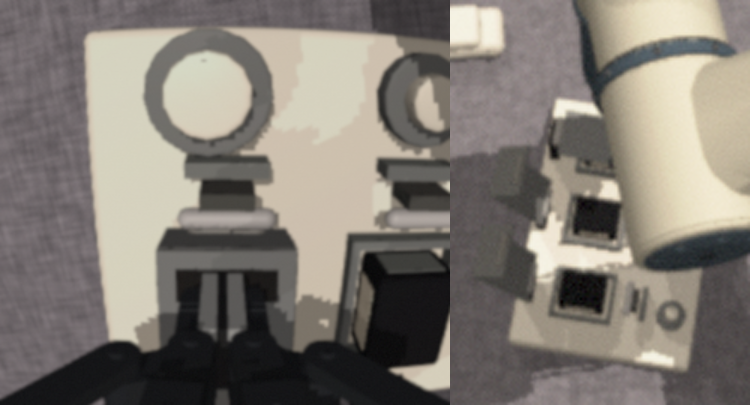

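Emit:
step_arm([
  {"dp": [0,0,1.5],"rot": [0,0,0]},
  {"dp": [0,0,3],"rot": [0,0,0]},
  {"dp": [0,0,3],"rot": [0,0,0]},
  {"dp": [0,0,3],"rot": [0,0,0]},
])

```text
clock: 28.52
ee_pos: [0.5166, -0.0594, 0.0599]
tcp_rot: [0.077, 0.997, -0.0, 0.001]
force: [-0.1, 0.1, 6.0]
width: -0.0
gripper_force: 3.1
```

Emit:
step_arm([
  {"dp": [0,0,1.5],"rot": [0,0,0]},
  {"dp": [0,0,3],"rot": [0,0,0]},
  {"dp": [0,0,3],"rot": [0,0,0]},
  {"dp": [0,0,3],"rot": [0,0,0]},
])

```text
clock: 28.85
ee_pos: [0.5169, -0.0594, 0.0588]
tcp_rot: [0.077, 0.997, -0.0, 0.001]
force: [-5.5, 1.3, 20.0]
width: 0.0003
gripper_force: 10.1
```

Emit:
step_arm([
  {"dp": [0,0,-4],"rot": [0,0,0]},
  {"dp": [0,0,-10],"rot": [0,0,0]},
  {"dp": [0,0,-20],"rot": [0,0,0]},
  {"dp": [0,0,-40],"rot": [0,0,0]},
  {"dp": [0,0,-80],"rot": [0,0,0]},
  {"dp": [0,0,-120],"rot": [0,0,0]},
  {"dp": [0,0,-140],"rot": [0,0,0]},
  {"dp": [0,0,-140],"rot": [0,0,0]},
  {"dp": [0,0,-140],"rot": [0,0,0]},
])

```text
clock: 29.6
ee_pos: [0.5162, -0.0591, 0.1974]
tcp_rot: [0.078, 0.997, 0.001, 0.001]
force: [-0.3, -0.2, -0.4]
width: -0.0
gripper_force: 0.0
```

```bash
python3 - <<'E'
from h import *
s=ctrl.get_state();c=ctrl.capture("wrist");print(s["ee_pos"],s["force"])
im=ortho(c,s,.42,.66,-.14,.14,.072)
cv2.imwrite("pics/v2.png",np.hstack([cv2.resize(im,(400,343)),cv2.resize(c["color"][60:400,140:500,::-1],(363,343))]))
E
```

```text
[ 0.51623114 -0.05905268  0.19741792] [-0.28832164 -0.24346111 -0.44229453]
```

View pics/v2.png

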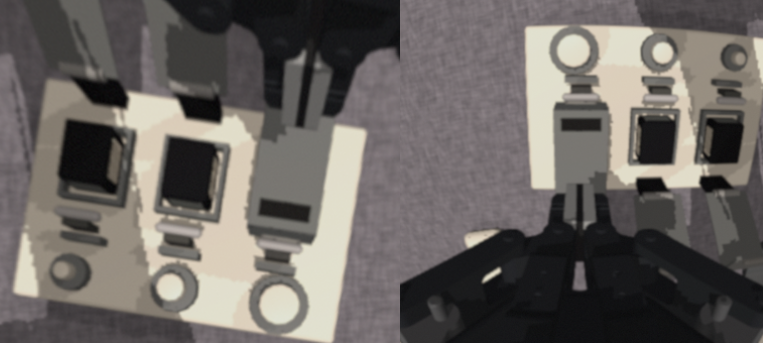

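Cover 2 stays shut: plate level at (285,180), catch in front of the lip, with the hard stop at z≈0.0585. Next is cover 1.

```bash
python3 - <<'E'
from h import *
print(mv([*(BAY[1]+.121*DX)[:2],.135],-.155-np.pi))
E
```

```text
([-144.9, 77.8, 60.8], [0.0006, -0.0012, -0.0005])
```

Emit:
step_arm([
  {"dp": [0,0,-35],"rot": [0,0,0]},
  {"dp": [-30,15,-63],"rot": [0,0,0]},
  {"dp": [-62,32,-63],"rot": [0,0,0]},
  {"dp": [-95,50,-63],"rot": [0,0,0]},
  {"dp": [-128,67,-63],"rot": [0,0,0]},
  {"dp": [-147,78,-63],"rot": [0,0,0]},
  {"dp": [-147,78,-50],"rot": [0,0,0]},
  {"dp": [-147,78,-15],"rot": [0,0,0]},
  {"dp": [-146,78,20],"rot": [0,0,0]},
  {"dp": [-145,78,50],"rot": [0,0,0]},
  {"dp": [-145,78,61],"rot": [0,0,0]},
  {"dp": [-145,78,61],"rot": [0,0,0]},
  {"dp": [-145,78,61],"rot": [0,0,0]},
  {"dp": [-145,78,61],"rot": [0,0,0]},
])

```text
clock: 30.82
ee_pos: [0.6726, -0.0048, 0.1376]
tcp_rot: [0.077, 0.997, 0.0, 0.002]
force: [0.5, -0.4, 0.5]
width: -0.0001
gripper_force: 0.0
```

```bash
python3 - <<'E'
from h import *
s=ctrl.get_state();r=s["ee_pos"]-BAY[1];print(r@DX,r@DY,r[2],s["force"])
E
```

```text
0.12304559037937919 0.000240235211268182 0.09764771776287445 [ 0.47781527 -0.44765391  0.45904856]
```

Emit:
step_arm([
  {"dp": [31,0,0],"rot": [0,0,0]},
  {"dp": [45,0,0],"rot": [0,0,0]},
  {"dp": [59,0,0],"rot": [0,0,0]},
  {"dp": [70,0,-1],"rot": [0,0,0]},
  {"dp": [81,0,-2],"rot": [0,0,0]},
  {"dp": [90,0,-1],"rot": [0,0,0]},
  {"dp": [99,0,0],"rot": [0,0,0]},
  {"dp": [107,0,4],"rot": [0,0,0]},
  {"dp": [114,0,9.5],"rot": [0,0,0]},
  {"dp": [121,0,17],"rot": [0,0,0]},
  {"dp": [128,0,24.5],"rot": [0,0,0]},
  {"dp": [132,0,30],"rot": [0,0,0]},
  {"dp": [135,0,36],"rot": [0,0,0]},
  {"dp": [139,0,43],"rot": [0,0,0]},
  {"dp": [141.5,0,49],"rot": [0,0,0]},
  {"dp": [143.5,0,56],"rot": [0,0,0]},
  {"dp": [144,0,60],"rot": [0,0,0]},
  {"dp": [144,0,64],"rot": [0,0,0]},
  {"dp": [144,0,67],"rot": [0,0,0]},
  {"dp": [144,0,70],"rot": [0,0,0]},
])

```text
clock: 32.48
ee_pos: [0.5294, 0.0177, 0.0652]
tcp_rot: [0.077, 0.997, -0.0, 0.0]
force: [-0.5, 0.6, 4.0]
width: -0.0001
gripper_force: 2.1
```

Emit:
step_arm([
  {"dp": [0,0,2],"rot": [0,0,0]},
  {"dp": [0,0,4],"rot": [0,0,0]},
  {"dp": [0,0,6],"rot": [0,0,0]},
  {"dp": [0,0,7],"rot": [0,0,0]},
  {"dp": [0,0,7],"rot": [0,0,0]},
  {"dp": [0,0,7],"rot": [0,0,0]},
])

```text
clock: 32.98
ee_pos: [0.53, 0.0176, 0.0597]
tcp_rot: [0.077, 0.997, 0.0, 0.001]
force: [-2.0, 1.6, 10.9]
width: -0.0
gripper_force: 4.8
```

Emit:
step_arm([
  {"dp": [0,0,1.5],"rot": [0,0,0]},
  {"dp": [0,0,3],"rot": [0,0,0]},
  {"dp": [0,0,3],"rot": [0,0,0]},
  {"dp": [0,0,3],"rot": [0,0,0]},
])

```text
clock: 33.32
ee_pos: [0.5302, 0.0176, 0.0591]
tcp_rot: [0.077, 0.997, -0.0, 0.002]
force: [-9.3, 1.8, 26.4]
width: -0.0
gripper_force: 14.0
```

Emit:
step_arm([
  {"dp": [0,0,-4],"rot": [0,0,0]},
  {"dp": [0,0,-10],"rot": [0,0,0]},
  {"dp": [0,0,-20],"rot": [0,0,0]},
  {"dp": [0,0,-40],"rot": [0,0,0]},
  {"dp": [0,0,-80],"rot": [0,0,0]},
  {"dp": [0,0,-120],"rot": [0,0,0]},
  {"dp": [0,0,-155],"rot": [0,0,0]},
  {"dp": [0,0,-195],"rot": [0,0,0]},
  {"dp": [0,0,-205],"rot": [0,0,0]},
  {"dp": [0,0,-205],"rot": [0,0,0]},
  {"dp": [0,0,-205],"rot": [0,0,0]},
])

```text
clock: 34.23
ee_pos: [0.529, 0.0178, 0.2606]
tcp_rot: [0.078, 0.997, 0.0, 0.0]
force: [0.1, 0.6, -1.1]
width: -0.0
gripper_force: 0.0
```

```bash
python3 - <<'E'
from h import *
s=ctrl.get_state();c=ctrl.capture("wrist");print(s["ee_pos"])
cv2.imwrite("pics/v3.png",c["color"][:,:,::-1])
im=ortho(c,s,.42,.66,-.14,.14,.058);cv2.imwrite("pics/v3o.png",im)
print(mv([*(BAY[0]+.121*DX)[:2],.135],-.155-np.pi))
# brightness on bay centres (dark=pack visible)
for i in range(3):
    for k in(-.015,.0): u,v=wproj(c,s,BAY[i]+k*DX+np.array([0,0,.018]));print(i,k,c["color"][int(v)-2:int(v)+3,int(u)-2:int(u)+3].mean().round())
E
```

```text
[0.52895859 0.01781183 0.26060591]
([-144.0, 77.9, 124.1], [-0.0001, -0.0021, -0.0003])
0 -0.015 24.0
0 0.0 24.0
1 -0.015 99.0
1 0.0 119.0
2 -0.015 94.0
2 0.0 119.0
```

Emit:
step_arm([
  {"dp": [-30,15,0],"rot": [0,0,0]},
  {"dp": [-62,32,0],"rot": [0,0,0]},
  {"dp": [-95,50,0],"rot": [0,0,0]},
  {"dp": [-128,67,0],"rot": [0,0,0]},
  {"dp": [-147,78,0],"rot": [0,0,0]},
  {"dp": [-147,78,10],"rot": [0,0,0]},
  {"dp": [-147,78,40],"rot": [0,0,0]},
  {"dp": [-146,78,75],"rot": [0,0,0]},
  {"dp": [-144,78,110],"rot": [0,0,0]},
  {"dp": [-144,78,124],"rot": [0,0,0]},
  {"dp": [-144,78,125],"rot": [0,0,0]},
  {"dp": [-144,78,125],"rot": [0,0,0]},
  {"dp": [-144,78,125],"rot": [0,0,0]},
])

```text
clock: 35.37
ee_pos: [0.6841, 0.0723, 0.1364]
tcp_rot: [0.077, 0.997, -0.0, 0.001]
force: [0.2, -0.3, 0.7]
width: 0.0001
gripper_force: 0.0
```

Emit:
step_arm([
  {"dp": [31,0,0],"rot": [0,0,0]},
  {"dp": [45,0,0],"rot": [0,0,0]},
  {"dp": [59,0,0],"rot": [0,0,0]},
  {"dp": [70,0,-1],"rot": [0,0,0]},
  {"dp": [81,0,-2],"rot": [0,0,0]},
  {"dp": [90,0,-1],"rot": [0,0,0]},
  {"dp": [99,0,0],"rot": [0,0,0]},
  {"dp": [107,0,4],"rot": [0,0,0]},
  {"dp": [114,0,9.5],"rot": [0,0,0]},
  {"dp": [121,0,17],"rot": [0,0,0]},
  {"dp": [128,0,24.5],"rot": [0,0,0]},
  {"dp": [132,0,30],"rot": [0,0,0]},
  {"dp": [135,0,36],"rot": [0,0,0]},
  {"dp": [139,0,43],"rot": [0,0,0]},
  {"dp": [141.5,0,49],"rot": [0,0,0]},
  {"dp": [143.5,0,56],"rot": [0,0,0]},
  {"dp": [144,0,60],"rot": [0,0,0]},
  {"dp": [144,0,64],"rot": [0,0,0]},
  {"dp": [144,0,67],"rot": [0,0,0]},
  {"dp": [144,0,70],"rot": [0,0,0]},
])

```text
clock: 37.03
ee_pos: [0.5414, 0.0947, 0.0652]
tcp_rot: [0.077, 0.997, 0.0, 0.0]
force: [-0.2, -0.6, 4.0]
width: -0.0001
gripper_force: 2.1
```

Emit:
step_arm([
  {"dp": [0,0,2],"rot": [0,0,0]},
  {"dp": [0,0,4],"rot": [0,0,0]},
  {"dp": [0,0,6],"rot": [0,0,0]},
  {"dp": [0,0,8],"rot": [0,0,0]},
  {"dp": [0,0,9],"rot": [0,0,0]},
  {"dp": [0,0,9],"rot": [0,0,0]},
  {"dp": [0,0,9],"rot": [0,0,0]},
])

```text
clock: 37.62
ee_pos: [0.5421, 0.0947, 0.0591]
tcp_rot: [0.077, 0.997, 0.0, 0.002]
force: [-5.2, -0.6, 18.4]
width: 0.0003
gripper_force: 9.6
```

Emit:
step_arm([
  {"dp": [0,0,1],"rot": [0,0,0]},
  {"dp": [0,0,2],"rot": [0,0,0]},
  {"dp": [0,0,2],"rot": [0,0,0]},
])

```text
clock: 37.87
ee_pos: [0.5423, 0.0947, 0.0588]
tcp_rot: [0.077, 0.997, 0.0, 0.002]
force: [-11.0, 0.8, 29.8]
width: 0.0001
gripper_force: 15.6
```

Emit:
step_arm([
  {"dp": [0,0,-4],"rot": [0,0,0]},
  {"dp": [0,0,-10],"rot": [0,0,0]},
  {"dp": [0,0,-20],"rot": [0,0,0]},
  {"dp": [0,0,-40],"rot": [0,0,0]},
  {"dp": [0,0,-80],"rot": [0,0,0]},
  {"dp": [0,0,-120],"rot": [0,0,0]},
  {"dp": [0,-30,-150],"rot": [0,0,0]},
  {"dp": [0,-60,-165],"rot": [0,0,0]},
  {"dp": [0,-78,-165],"rot": [0,0,0]},
  {"dp": [0,-78,-165],"rot": [0,0,0]},
  {"dp": [0,-78,-165],"rot": [0,0,0]},
  {"dp": [0,-78,-165],"rot": [0,0,0]},
])

```text
clock: 38.87
ee_pos: [0.5286, 0.0178, 0.2187]
tcp_rot: [0.078, 0.997, -0.0, -0.001]
force: [0.8, 0.5, 0.2]
width: -0.0001
gripper_force: 0.0
```

```bash
python3 - <<'E'
from h import *
s=ctrl.get_state();c=ctrl.capture("wrist");print(s["ee_pos"])
a=ortho(c,s,.41,.62,-.13,.19,.03);cv2.imwrite("pics/v4.png",a)
g=cv2.GaussianBlur(cv2.cvtColor(a,cv2.COLOR_BGR2GRAY),(5,5),1)
for i in range(3):
    for k in(-.015,.0,.015): u,v=wproj(c,s,BAY[i]+k*DX+np.array([0,0,.018]));print(i,k,c["color"][int(v)-2:int(v)+3,int(u)-2:int(u)+3].mean().round())
E
```

```text
[0.52862193 0.01779025 0.21866022]
0 -0.015 82.0
0 0.0 117.0
0 0.015 116.0
1 -0.015 92.0
1 0.0 117.0
1 0.015 117.0
2 -0.015 88.0
2 0.0 116.0
2 0.015 117.0
```

View pics/v4.png

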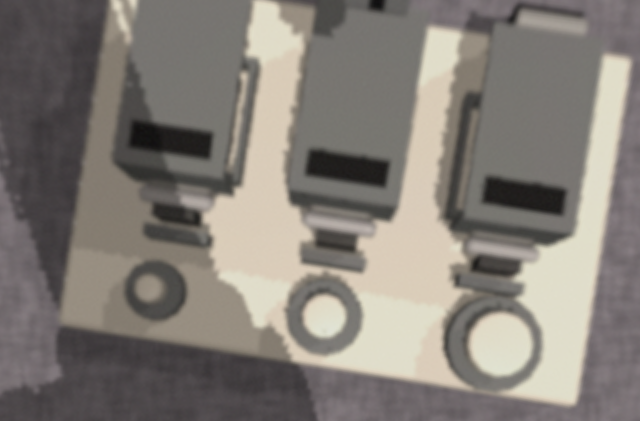

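All three covers are shut. The keys sit where the geometry puts them: small (.475,.112), medium (.462,.028), large (.449,-.056). Next I press the small key.

```bash
python3 - <<'E'
from h import *
k=np.array([.551,.014,.055])-.09*DX
for d in(.085,0,-.085): print(k+d*DY,mv(k+d*DY,-.155-np.pi))
E
```

```text
[0.47520127 0.11187519 0.055     ] ([67.1, 84.5, 163.7], [-0.0004, -0.0018, 0.0001])
[0.46207896 0.02789421 0.055     ] ([67.1, -0.5, 163.7], [-0.0004, -0.0018, 0.0001])
[ 0.44895665 -0.05608677  0.055     ] ([67.1, -85.5, 163.7], [-0.0004, -0.0018, 0.0001])
```

Emit:
step_arm([
  {"dp": [25,30,20],"rot": [0,0,0]},
  {"dp": [45,55,45],"rot": [0,0,0]},
  {"dp": [62,80,70],"rot": [0,0,0]},
  {"dp": [67,84.5,100],"rot": [0,0,0]},
  {"dp": [67,84.5,130],"rot": [0,0,0]},
  {"dp": [67,84.5,150],"rot": [0,0,0]},
  {"dp": [67,84.5,160],"rot": [0,0,0]},
  {"dp": [67,84.5,164],"rot": [0,0,0]},
  {"dp": [67,84.5,164],"rot": [0,0,0]},
  {"dp": [67,84.5,164],"rot": [0,0,0]},
])

```text
clock: 39.75
ee_pos: [0.4763, 0.1119, 0.0558]
tcp_rot: [0.077, 0.997, -0.0, 0.0]
force: [0.2, 0.1, -1.2]
width: 0.0002
gripper_force: 0.0
```

Emit:
step_arm([
  {"dp": [0,0,3],"rot": [0,0,0]},
  {"dp": [0,0,6],"rot": [0,0,0]},
  {"dp": [0,0,9],"rot": [0,0,0]},
  {"dp": [0,0,12],"rot": [0,0,0]},
  {"dp": [0,0,14],"rot": [0,0,0]},
  {"dp": [0,0,14],"rot": [0,0,0]},
  {"dp": [0,0,14],"rot": [0,0,0]},
])

```text
clock: 40.33
ee_pos: [0.4764, 0.1117, 0.0417]
tcp_rot: [0.077, 0.997, 0.0, 0.0]
force: [0.0, 0.2, 3.9]
width: 0.0001
gripper_force: 1.7
```

Emit:
step_arm([
  {"dp": [0,0,1.5],"rot": [0,0,0]},
  {"dp": [0,0,3],"rot": [0,0,0]},
  {"dp": [0,0,3],"rot": [0,0,0]},
  {"dp": [0,0,3],"rot": [0,0,0]},
])

```text
clock: 40.67
ee_pos: [0.4765, 0.1117, 0.0407]
tcp_rot: [0.077, 0.997, 0.0, 0.001]
force: [-6.7, 0.6, 20.7]
width: 0.0001
gripper_force: 10.3
```

Small key bottomed (hard stop at z≈0.041). Lifting and moving to the medium key.

Emit:
step_arm([
  {"dp": [0,0,-10],"rot": [0,0,0]},
  {"dp": [0,0,-30],"rot": [0,0,0]},
  {"dp": [0,-20,-40],"rot": [0,0,0]},
  {"dp": [0,-50,-40],"rot": [0,0,0]},
  {"dp": [0,-75,-40],"rot": [0,0,0]},
  {"dp": [1,-85,-40],"rot": [0,0,0]},
  {"dp": [1,-85,-30],"rot": [0,0,0]},
  {"dp": [1,-85,-20],"rot": [0,0,0]},
  {"dp": [1,-85,-20],"rot": [0,0,0]},
  {"dp": [1,-85,-20],"rot": [0,0,0]},
])

```text
clock: 41.5
ee_pos: [0.4612, 0.0275, 0.0579]
tcp_rot: [0.078, 0.997, -0.0, -0.001]
force: [0.4, 0.3, -0.1]
width: 0.0
gripper_force: 0.0
```

Emit:
step_arm([
  {"dp": [0,0,4],"rot": [0,0,0]},
  {"dp": [0,0,8],"rot": [0,0,0]},
  {"dp": [0,0,11],"rot": [0,0,0]},
  {"dp": [0,0,14],"rot": [0,0,0]},
  {"dp": [0,0,17],"rot": [0,0,0]},
  {"dp": [0,0,19],"rot": [0,0,0]},
  {"dp": [0,0,20],"rot": [0,0,0]},
  {"dp": [0,0,20],"rot": [0,0,0]},
  {"dp": [0,0,20],"rot": [0,0,0]},
])

```text
clock: 42.25
ee_pos: [0.462, 0.0278, 0.0407]
tcp_rot: [0.077, 0.997, 0.0, 0.001]
force: [-9.6, 2.6, 22.6]
width: 0.0003
gripper_force: 11.9
```

Medium key bottomed the same way. Large key next.

Emit:
step_arm([
  {"dp": [0,0,-10],"rot": [0,0,0]},
  {"dp": [0,0,-30],"rot": [0,0,0]},
  {"dp": [0,-20,-40],"rot": [0,0,0]},
  {"dp": [0,-50,-40],"rot": [0,0,0]},
  {"dp": [0,-75,-40],"rot": [0,0,0]},
  {"dp": [0,-85,-40],"rot": [0,0,0]},
  {"dp": [0,-85,-30],"rot": [0,0,0]},
  {"dp": [0,-85,-20],"rot": [0,0,0]},
  {"dp": [0,-85,-20],"rot": [0,0,0]},
  {"dp": [0,-85,-20],"rot": [0,0,0]},
])

```text
clock: 43.08
ee_pos: [0.4483, -0.0563, 0.058]
tcp_rot: [0.078, 0.997, -0.0, -0.001]
force: [0.6, 0.0, 0.8]
width: 0.0
gripper_force: 0.0
```

Emit:
step_arm([
  {"dp": [0,0,4],"rot": [0,0,0]},
  {"dp": [0,0,8],"rot": [0,0,0]},
  {"dp": [0,0,11],"rot": [0,0,0]},
  {"dp": [0,0,14],"rot": [0,0,0]},
  {"dp": [0,0,17],"rot": [0,0,0]},
  {"dp": [0,0,19],"rot": [0,0,0]},
  {"dp": [0,0,20],"rot": [0,0,0]},
  {"dp": [0,0,20],"rot": [0,0,0]},
  {"dp": [0,0,20],"rot": [0,0,0]},
])

```text
clock: 43.83
ee_pos: [0.449, -0.0562, 0.0406]
tcp_rot: [0.077, 0.997, -0.0, 0.001]
force: [-9.3, 4.7, 24.3]
width: -0.0001
gripper_force: 12.2
```

Emit:
step_arm([
  {"dp": [0,0,-10],"rot": [0,0,0]},
  {"dp": [0,0,-40],"rot": [0,0,0]},
  {"dp": [0,0,-80],"rot": [0,0,0]},
  {"dp": [0,0,-120],"rot": [0,0,0]},
  {"dp": [0,0,-160],"rot": [0,0,0]},
  {"dp": [0,0,-180],"rot": [0,0,0]},
  {"dp": [0,0,-180],"rot": [0,0,0]},
  {"dp": [0,0,-180],"rot": [0,0,0]},
  {"dp": [0,0,-180],"rot": [0,0,0]},
])

```text
clock: 44.58
ee_pos: [0.4481, -0.0562, 0.2174]
tcp_rot: [0.078, 0.997, 0.0, -0.001]
force: [0.2, -0.5, -1.1]
width: 0.0001
gripper_force: 0.0
```

```bash
python3 - <<'E'
from h import *
s=ctrl.get_state();c=ctrl.capture("wrist");print(s["ee_pos"],s["force"])
for i in range(3):
    for k in(0,.015,.03): u,v=wproj(c,s,BAY[i]+k*DX+np.array([0,0,.018]));print(i,k,c["color"][int(v)-2:int(v)+3,int(u)-2:int(u)+3].mean().round())
T=ctrl.capture("top")
f=200/np.tan(np.radians(T["vertical_fov"])/2);p=T["R"]@np.array([.495,.29,.262])+T["t"];print("knob px",p[0]/p[2]*f+T["cx"],p[1]/p[2]*f+T["cy"],[(np.round(d["extent"]),d["p"]) for d in ctrl.look_for("lamp_knob","top")][:2])
E
```

```text
[ 0.44813322 -0.05623922  0.21744339] [ 0.15523553 -0.50408804 -1.10893324]
0 0 77.0
0 0.015 95.0
0 0.03 116.0
1 0 77.0
1 0.015 75.0
1 0.03 75.0
2 0 97.0
2 0.015 97.0
2 0.03 112.0
knob px 222.36081955510662 204.81228955590467 [(array([209.,  70.,  46., 156.]), 0.64)]
```

Covers still read as grey plates, the lamp is where I left it, and nothing touches the robot. I'm handing in.

```bash
python3 -c "
from workcell import ctrl
print(ctrl.job_done())"
```

```text
the job is handed in; nothing more can be done
None
```

The job is handed in: the lamp is swung clear, the three packs are in the three bays, all covers are shut, and the keys were pressed small, medium, then large; the hand-in returned no verdict.

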